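# Load the blood tube mixer

### The arm

A 6-joint arm with a two-finger parallel gripper is mounted at the origin on the work surface. World frame = base frame: x ahead of the robot, y to its left, z up, the work surface at z = 0. Lengths are in m, angles in rad, forces in N, time in s.
With the tool pointing down it reaches from about 0.35 to 1 m from the base axis. Payload 7.1 kg.
Tool frame: the origin (TCP) lies midway between the tips of the shut fingers; the grasp point (between the pads) lies 19 mm behind it; x points along the fingers, z is the direction in which the jaws open and shut, and the axes are right-handed (so a half turn about x gives the same grasp; the last joint's range is limited). The gripper opens to 85 mm and grips with 20 to 120 N. Pads are 22 mm wide; open, the fingers measure 114 mm over their backs; the gripper's body (76 mm by 85 mm) begins 54 mm behind the grasp point. The pads swing forward as they close: fully open they stand 13 mm farther back than shut.
Start: joints at [1.273, 0.423, 1.63, -0, 1.089, -0.019], TCP at [0.172, 0.601, 0.231] pointing down, gripper open.
Joint ranges: [-3, 3], [-0.9, 2.11], [0.09, 2.58], [-1.31, 4.45], [0.11, 2.69], [-2.54, 2.54]. Speed limits (rad/s): [2.39, 2.39, 3.01, 3.14, 3.14, 3.14].

### API

Orientations are given as a rotation vector (axis times angle).
In Python, from station import read_state, capture, close_job gives the robot as it stands.
- The arm moves only by the tool play_rows, never from a script. Its argument "rows" is a list of rows, each a list of 7 numbers: the shift along the world's x, y, z scaled (see below), then the turn, a rotation vector about the world's x, y, z scaled (see below), then the gripper's target within -1 to 1 (shut at 1, half-way at 0, fully open at -1). In form: [[dx, dy, dz, wx, wy, wz, gripper], ...]. A call has exactly 10 rows; each row is the pose to reach, as a shift and turn from the pose commanded when the call began, turning the shorter way round; what a row does not reach only later rows make up. The controller multiplies each number of a shift by 15 cm and each number of a turn by 360 degrees. A row lasts 1/10 s, in which the tool goes at most 50 mm and 8.59 degrees, less where a joint would pass 70% of its speed; a pose out of reach is approached as far as the arm can. A call with a number of a shift or a turn outside -1 to 1 is refused whole. A call with a gripper value outside its range is refused whole. The fingers move at their own pace and stop on an object; "newtons" is the grip in N (left out, the last holds). Time passes only in rows, so rows that repeat a pose let the fingers close, or fill a call up. It gives the time, the measured TCP pose, the force and the opening at its end, in the units of the state.
- read_state(): the state, without advancing time (a new reading comes with each control period).
- capture(name): name is "side" or "top" or "wrist"; returns a dict with "frame" (384x512x3 uint8, blue, green, red), "z_map" (384x512 float32, m along the optical axis (not along the pixel's ray), 0 where there is no reading), "intrinsics" (3x3 intrinsics, pixels), "eye" and "rotation" of the camera in the world. Camera axes: x right, y down, z forward; pixel columns grow to the right and rows downward; lengths in m; the calibration is good to about 2 mm. A picture is of the moment at which its call begins.
- close_job(): hands the job in, once; it reports no verdict.
The state is a dict: "t": time; "joints": joint angles; "joint_vel": joint speeds; "joint_torque": joint torques, N m; "ee_pos": TCP position; "ee_rot": TCP orientation; "contact_force": force on the tool from outside, world axes, zero at the start; "moment": the same for the moment, N m; "finger_gap": finger opening in m.
Only numpy, scipy, OpenCV 4.12 (cv2) and the standard library are available. Lean on these libraries where they do the work, as an engineer would, in place of code of your own. Each camera call takes 0.05 s, during which the arm holds its last target. There are 200 camera calls.

### The job

Switch the tube mixer off at its rocker switch first. Then pull every orange-capped tube out of the holder and lay it in the mixer's sloping cradle, one to a lane, cap at the upper end; leave the blue-capped control tube in the holder and everything else where it stands. When all of them lie in their lanes, switch the mixer back on.

Things in the scene. Friction and masses are not known exactly. Their poses are not given: they have to be found in the camera images.
- mixer: tilted tube mixer, pale teal machine fixed to the table, 235 x 290 mm footprint; its base is a 42 mm high slab from x = -148 to +88 mm, y = +-145 mm. Origin on the table under the middle of the cradle; z up; x points from its low front (the side with the rocker switch) to its high back; y to its left
- cradle: the mixer's sloping cradle: origin 118 mm above the table, x points up the slope (50 deg above horizontal, to the mixer's back), y as the mixer's, z square to the slope. Five lanes side by side, at y = -108, -54, 0, 54, 108 mm; a tube lies along x. At rest its axis is in the plane z = 0, its middle at x = -3 mm. Foot stop: face at x = -73 mm, its top at z = +14 mm
- lane1 (a point): middle of the lane at cradle y = -108 mm, on the axis of a tube lying there; axes as the cradle's. The lanes are V-grooves (sides sloping 32 deg, meeting in ridges at z = +7 mm half-way between lanes) in two white combs, each 8 mm wide, at cradle x = -42 and +14 mm; the tube's upper part sticks out freely beyond the upper comb (the deck, at z = -36 mm, ends at x = +41 mm)
- lane5 (a point): middle of the lane at cradle y = +108 mm; axes as the cradle's
- rocker (a joint): rocker switch on the mixer's front slab: bistable, snaps over its centre; +0.26 rad = ON (green end down), -0.26 = OFF (red end down), never rests between. Starts ON. Paddle 34 x 70 x 10 mm, long way along the mixer's y; it takes about 4 N on the raised end to tip it, and that end must be pushed down about 7 mm, to just past level
- rocker_mid (a point): pivot of the rocker, centre of the paddle, the red end of the paddle is the mixer's -y end, the green the +y end, and each is pressed 26 mm from the pivot; 58 mm above the table, 107 mm in front (-x) of the mixer's origin
- holder: tube holder, loose pale block (0.9 kg) with a row of six upright pockets along its y, 54 mm apart (at +-27, +-81, +-135 mm); pockets 22 mm square, 55 mm deep; block 40 x 320 mm, 61 mm tall, on a grey foot 80 x 330 x 6 mm. Origin at the centre of the underside, z up
- tube1_mid (a point): orange-capped sample tube, closed, dark red with a paper label, 17 mm diameter, 140 mm long with its cap (cap 21 mm wide, ribbed, the last 22 mm), about 35 g; this point is its middle, 70 mm from either end, z along the tube towards the cap. May be absent. Stands in a pocket of the holder, bottom 6 mm above the table, upper 85 mm sticking out, leaning up to 6 deg
- tube1_cap (a point): middle of that tube's cap, 129 mm from its bottom end
- tube2_mid (a point): orange-capped sample tube, closed, dark red with a paper label, 17 mm diameter, 140 mm long with its cap (cap 21 mm wide, ribbed, the last 22 mm), about 35 g; this point is its middle, 70 mm from either end, z along the tube towards the cap. May be absent. Stands in a pocket of the holder, bottom 6 mm above the table, upper 85 mm sticking out, leaning up to 6 deg
- tube2_cap (a point): middle of that tube's cap, 129 mm from its bottom end
- tube3_mid (a point): orange-capped sample tube, closed, dark red with a paper label, 17 mm diameter, 140 mm long with its cap (cap 21 mm wide, ribbed, the last 22 mm), about 35 g; this point is its middle, 70 mm from either end, z along the tube towards the cap. May be absent. Stands in a pocket of the holder, bottom 6 mm above the table, upper 85 mm sticking out, leaning up to 6 deg
- tube3_cap (a point): middle of that tube's cap, 129 mm from its bottom end
- tube4_mid (a point): orange-capped sample tube, closed, dark red with a paper label, 17 mm diameter, 140 mm long with its cap (cap 21 mm wide, ribbed, the last 22 mm), about 35 g; this point is its middle, 70 mm from either end, z along the tube towards the cap. May be absent. Stands in a pocket of the holder, bottom 6 mm above the table, upper 85 mm sticking out, leaning up to 6 deg
- tube4_cap (a point): middle of that tube's cap, 129 mm from its bottom end
- tube5_mid (a point): orange-capped sample tube, closed, dark red with a paper label, 17 mm diameter, 140 mm long with its cap (cap 21 mm wide, ribbed, the last 22 mm), about 35 g; this point is its middle, 70 mm from either end, z along the tube towards the cap. May be absent. Stands in a pocket of the holder, bottom 6 mm above the table, upper 85 mm sticking out, leaning up to 6 deg
- tube5_cap (a point): middle of that tube's cap, 129 mm from its bottom end
- control_mid (a point): middle of the blue-capped control tube, same size as the others, standing in one of the holder's pockets
- reagent: white reagent bottle, 60 mm diameter, 130 mm tall, bystander; origin at the centre of its underside
- beaker: glass beaker, 72 mm diameter, 90 mm tall, bystander; origin at the centre of its underside
- tipbox: blue pipette tip box 70 x 110 x 60 mm, bystander; origin at the centre of its underside
- jar: amber jar with a white lid, 56 mm diameter, 70 mm tall, bystander; origin at the centre of its underside
- timer: yellow timer 70 x 45 x 22 mm, bystander; origin at the centre of its underside
- washbottle: white bottle with a red cap, 64 mm diameter, 160 mm tall, bystander; origin at the centre of its underside

How it is judged:
By the outcome, as a careful person would: the job done as asked, in the order asked, and still so for the second after the job is handed in, with the robot touching nothing.
Of tube1, tube2, tube3, tube4, tube5 only 3 to 5 are there at a start; the rules pass over those that are not, and their reading is None.
At some moment in a run one of holder may be knocked a few centimetres aside while the robot is not near it.
Once in a run the grip may slacken for a moment while it holds something.
It also fails if it takes over 210 s, if anything falls off the work surface, if the arm or the gripper's body presses on something with over 40 N, if the wrist force passes 120 N, or if a joint passes its speed limit or range.

## Working session

There is one attempt and no reset: what is moved stays moved. The work goes in short steps, Python scripts to look and compute and a tool call to move; the robot and the scene stay as the last step left them, time stands still between calls to the robot, and variables do not carry over. Pictures are saved under pics/ and viewed, about 12 in all and at most 16, crops included, and the job is handed in when it is done.

Besides the shell and the picture viewer there is one more tool, called after ">>>" as name(argument=value, ...) on one line, values as JSON. play_rows: Moves the arm, as the interface text tells. Shifts and turns lie within -1 to 1; 1 stands for 15 cm of shift or 360 degrees of turn. Its arguments: {"type":"object","properties":{"rows":{"type":"array","items":{"type":"array","items":{"type":"number","minimum":-1,"maximum":1}}},"newtons":{"type":"number"}},"required":["rows"]}

```bash
ls; mkdir -p pics; cat > h.py <<'E'
import numpy as np, cv2
from station import read_state, capture, close_job
from scipy.spatial.transform import Rotation as R
def cloud(c):
    z=c["z_map"]; K=c["intrinsics"]; v,u=np.mgrid[:z.shape[0],:z.shape[1]]
    p=np.stack([(u-K[0,2])/K[0,0]*z,(v-K[1,2])/K[1,1]*z,z],-1)
    return p@np.array(c["rotation"]).T+np.array(c["eye"])
E
python3 - <<'E'
from h import *
s=read_state(); print(s)
ims=[]
for n in("side","top","wrist"):
    c=capture(n); np.save(f"pics/{n}0.npy",c,allow_pickle=True); cv2.imwrite(f"pics/{n}0.png",c["frame"]); print(n,c["eye"],np.round(c["rotation"],3).tolist(),c["intrinsics"].tolist())
    ims.append(c["frame"])
E
```

```text
pics
{'t': 0.0, 'joints': array([ 1.27299889e+00,  4.23860106e-01,  1.63073709e+00, -2.69064291e-05,
        1.08860868e+00, -1.90010081e-02]), 'joint_vel': array([-0.00046374, -0.00209209,  0.00033961, -0.00129435,  0.00153032,
        0.00115953]), 'joint_torque': array([ 1.79855266e-03, -5.57368863e+01, -2.81754184e+01,  9.71957866e-05,
        7.15682298e-03, -7.66714402e-05]), 'ee_pos': array([0.17181218, 0.60031874, 0.23051517]), 'ee_rot': array([-1.00241108,  1.3296054 ,  1.00080419]), 'contact_force': array([0.01727036, 0.95551908, 0.24711748]), 'moment': array([0.04612931, 0.00355204, 0.05707391]), 'finger_gap': 0.0854229675562001}
side [0.40865674 0.83414738 0.91437726] [-0.3, 2.776, -1.283] [[368.8852847494301, 0.0, 260.26713938787526], [0.0, 368.8852847494301, 195.08359803035074], [0.0, 0.0, 1.0]]
top [ 0.39371328 -0.08057503  1.69398606] [-2.136, 2.176, -0.14] [[429.1520812774425, 0.0, 259.89247065452923], [0.0, 429.1520812774425, 191.34901068102502], [0.0, 0.0, 1.0]]
wrist [0.10501983 0.62120738 0.3732786 ] [2.322, 1.754, 0.243] [[325.47027844960326, 0.0, 251.23955019248214], [0.0, 325.47027844960326, 188.60476292985183], [0.0, 0.0, 1.0]]
```

```bash
sed -i 's/np.array(c\["rotation"\]).T/R.from_rotvec(c["rotation"]).as_matrix().T/' h.py
python3 - <<'E'
from h import *
a=cv2.imread("pics/side0.png");b=cv2.imread("pics/top0.png")
cv2.imwrite("pics/s1.png",cv2.resize(a,(800,600)));cv2.imwrite("pics/t1.png",cv2.resize(b,(800,600)))
E
```

```text
(no output)
```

View pics/s1.png

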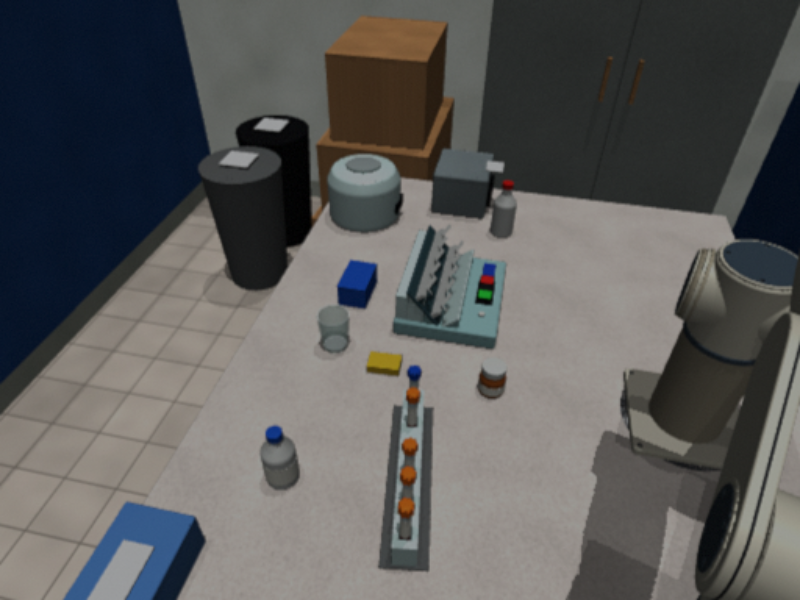

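View pics/t1.png

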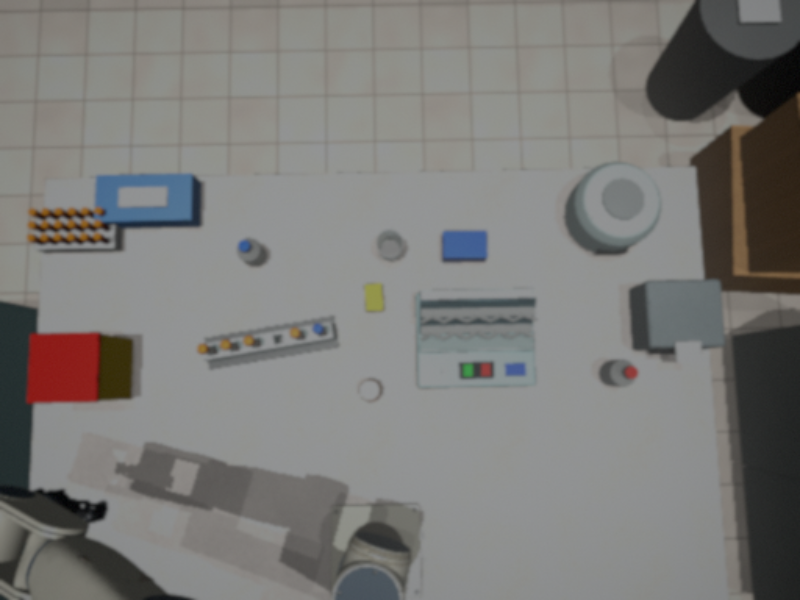

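Side view: holder (lower centre) has four orange caps and a blue one at the far end; the mixer has its rocker at about (486,290). Top view: caps run from (203,349) to (319,328), with an empty pocket at (277,338). The mixer is centred near (476,338), and the rocker's green/red ends are at (468,370)/(486,370).

```bash
cat >> h.py <<'E'
def blobs(c,name,amin=6,zr=(0.03,0.3)):
    """coloured blobs: mean xyz, n, px"""
    h=cv2.cvtColor(c["frame"],cv2.COLOR_BGR2HSV); H,S,V=h[...,0].astype(int),h[...,1],h[...,2]
    m={'orange':(H>5)&(H<22)&(S>140)&(V>90),'blue':(H>105)&(H<130)&(S>130)&(V>60),'green':(H>45)&(H<75)&(S>140)&(V>60),'red':((H<5)|(H>172))&(S>140)&(V>70)}[name]
    P=cloud(c); m&=(P[...,2]>zr[0])&(P[...,2]<zr[1])
    n,l,st,ce=cv2.connectedComponentsWithStats(m.astype(np.uint8))
    return [(np.round(np.median(P[l==i],0),4),np.round(P[l==i].min(0),3),np.round(P[l==i].max(0),3),int(st[i,4]),np.round(ce[i],1)) for i in range(1,n) if st[i,4]>=amin]
E
python3 - <<'E'
from h import *
for n in("top","side"):
    c=np.load(f"pics/{n}0.npy",allow_pickle=True).item(); P=cloud(c)
    print(n)
    for col in('orange','blue','green','red'):
        for b in blobs(c,col): print(col,*b)
    # holder block top z~0.061, mixer slab z~.042 
    q=P.reshape(-1,3)
    def rect(m,t):
        k=q[m]
        if len(k)<10: print(t,len(k));return
        print(t,len(k),np.round(np.median(k[:,2]),4),cv2.minAreaRect((k[:,:2]*1000).astype(np.float32)))
    y=q[:,1];x=q[:,0];z=q[:,2]
    rect((abs(z-.061)<.006)&(x>.3)&(x<.7)&(y>-.05)&(y<.45),'holder')
    rect((z>.035)&(z<.3)&(x>.3)&(x<.9)&(y>-.5)&(y<-.16),'mixer')
    rect((abs(z-.042)<.004)&(x>.3)&(x<.9)&(y>-.5)&(y<-.16),'slab')
    rect((abs(z)<.006)&(x>.3)&(x<.7)&(y>-.05)&(y<.45),'table')
E
```

```text
top
orange [0.8286 0.8191 0.1053] [0.823 0.812 0.099] [0.836 0.828 0.112] 13 [ 20.6 135.6]
orange [0.8268 0.7862 0.1055] [0.821 0.779 0.099] [0.834 0.797 0.111] 16 [ 28.8 135.7]
orange [0.827  0.7553 0.1051] [0.822 0.749 0.099] [0.835 0.763 0.112] 15 [ 37.1 135.5]
orange [0.8282 0.7243 0.1057] [0.821 0.715 0.099] [0.834 0.731 0.114] 17 [ 45.6 135.4]
orange [0.8278 0.6923 0.1053] [0.821 0.684 0.097] [0.832 0.699 0.111] 15 [ 53.9 135.4]
orange [0.829  0.6606 0.1036] [0.823 0.649 0.096] [0.834 0.667 0.115] 10 [ 62.9 134.7]
orange [0.795  0.7216 0.1054] [0.789 0.716 0.101] [0.806 0.73  0.115] 17 [ 45.2 143.5]
orange [0.7962 0.8193 0.104 ] [0.792 0.812 0.098] [0.804 0.824 0.109] 13 [ 20.2 143.6]
orange [0.7955 0.7867 0.1062] [0.79  0.78  0.103] [0.803 0.798 0.11 ] 16 [ 28.2 143.8]
orange [0.7963 0.756  0.1053] [0.79  0.748 0.097] [0.802 0.763 0.113] 15 [ 36.9 143.6]
orange [0.7956 0.6904 0.1043] [0.788 0.685 0.097] [0.802 0.702 0.113] 16 [ 53.7 143.5]
orange [0.7959 0.6605 0.1043] [0.789 0.653 0.095] [0.802 0.672 0.111] 14 [ 62.1 143.4]
orange [0.7659 0.8182 0.1035] [0.761 0.814 0.097] [0
[... 4189 characters left out ...]
44 -0.219  0.063] 50 [310.  187.7]
red [ 0.4128 -0.5916  0.159 ] [ 0.4   -0.603  0.157] [ 0.426 -0.579  0.162] 18 [325.2 117.1]
red [ 0.4269 -0.2715  0.0695] [ 0.414 -0.283  0.062] [ 0.442 -0.261  0.074] 38 [311.7 178.9]
holder 882 0.0605 ((489.091552734375, 187.1935577392578), (450.1375732421875, 160.31732177734375), 75.15219116210938)
mixer 3108 0.0619 ((624.5697021484375, -329.7974853515625), (338.6502380371094, 475.71258544921875), 89.68095397949219)
slab 757 0.0416 ((618.316650390625, -327.68780517578125), (320.1741027832031, 476.3479309082031), 86.51331329345703)
table 17703 -0.0004 ((500.0140380859375, 199.9844970703125), (399.90655517578125, 499.89105224609375), 0.004984625149518251)
```

```bash
python3 - <<'E'
from h import *
s=read_state(); print(np.round(R.from_rotvec(s["ee_rot"]).as_matrix(),3))
cw=np.load("pics/wrist0.npy",allow_pickle=True).item()
A=R.from_rotvec(s["ee_rot"]).as_matrix()
print("cam in tool",A.T@(cw["eye"]-s["ee_pos"]),np.round(A.T@R.from_rotvec(cw["rotation"]).as_matrix(),3).tolist())
for n in("top","side"):
    c=np.load(f"pics/{n}0.npy",allow_pickle=True).item(); P=cloud(c).reshape(-1,3); x,y,z=P.T
    near=(x>.36)&(x<.72)&(y>-.43)&(y<-.08)
    k=P[near&(abs(z-.042)<.0035)&(x<.5)]
    print(n,'slab',len(k),np.percentile(k,[1,5,95,99],axis=0).round(4).tolist())
    # left/right slab edges per x-slice, front edge per y-slice
    ys=np.arange(-.38,-.12,.02); fx=[k[abs(k[:,1]-v)<.01][:,0].min() for v in ys]; print('front',np.round(np.polyfit(ys,fx,1),4))
    # combs / tall part: plane coordinates with origin guess (0.536,-0.252)
    d=P[near&(z>.05)]-np.array([.536,-.252,.118]); a=np.radians(50)
    u=d[:,0]*np.cos(a)+d[:,2]*np.sin(a); w=-d[:,0]*np.sin(a)+d[:,2]*np.cos(a)
    r=(w>2e-3)&(w<.012)&(u>0)&(u<.03); print('ridge y',np.sort(d[r,1]).round(3).tolist()[::2])
    for uc in(-.042,.014):
        r=(abs(u-uc)<.006)&(abs(w)<.03); print('comb',uc,r.sum(),d[r,1].min().round(4),d[r,1].max().round(4))
    t=P[near&(z>.07)]; print('tall y ext',np.percentile(t[:,1],[.5,99.5]).round(4),'xmax',np.percentile(t[:,0],99.5).round(4),t[:,2].max().round(4), cv2.minAreaRect((t[:,:2]*1000).astype(np.float32)))
E
```

```text
[[-0.    -0.961  0.275]
 [-0.001  0.275  0.961]
 [-1.     0.    -0.001]]
cam in tool [-0.14255823  0.06996124  0.00138232] [[0.0, -0.274, 0.962], [0.002, -0.962, -0.274], [1.0, 0.002, -0.0]]
top slab 927 [[0.3896, -0.3934, 0.0387], [0.3923, -0.3829, 0.0391], [0.4716, -0.1203, 0.0451], [0.4745, -0.1097, 0.0454]]
front [2.0e-04 3.9e-01]
ridge y [-0.136, -0.129, -0.124, -0.118, -0.092, -0.089, -0.084, -0.082, -0.078, -0.074, -0.07, -0.034, -0.033, -0.03, -0.026, -0.023, -0.019, 0.017, 0.024, 0.025, 0.029, 0.032, 0.036, 0.072, 0.076, 0.076, 0.08, 0.083, 0.09, 0.131, 0.134]
comb -0.042 374 -0.1362 0.134
comb 0.014 371 -0.1362 0.1342
tall y ext [-0.386  -0.0806] xmax 0.618 1.694 ((509.49407958984375, -234.2582550048828), (222.25218200683594, 314.1636047363281), 1.7162408828735352)
side slab 867 [[0.3894, -0.3901, 0.0386], [0.3929, -0.3769, 0.0389], [0.4728, -0.1136, 0.0442], [0.4884, -0.109, 0.0451]]
front [0.0017 0.3901]
ridge y [-0.137, -0.132, -0.125, -0.081, -0.079, -0.069, -0.026, -0.026, -0.022, -0.01, 0.024, 0.029, 0.032, 0.079, 0.084, 0.088, 0.094, 0.133, 0.134]
comb -0.042 303 -0.1385 0.1378
comb 0.014 304 -0.1367 0.1382
tall y ext [-0.3876 -0.1137] xmax 0.6177 0.1373 ((516.58056640625, -251.46168518066406), (280.5024108886719, 202.8570556640625), 89.69043731689453)
```

Measured: the mixer origin is at about (0.537, -0.2525) with yaw ≈ 0, and the rocker's red end at (0.429, -0.278). I'm moving towards the rocker with the fingers shut.

>>> play_rows(rows=[[1,-1,0.5,0,0,0.044,1],[1,-1,0.5,0,0,0.044,1],[1,-1,0.5,0,0,0.044,1],[1,-1,0.5,0,0,0.044,1],[1,-1,0.5,0,0,0.044,1],[1,-1,0.5,0,0,0.044,1],[1,-1,0.5,0,0,0.044,1],[1,-1,0.5,0,0,0.044,1],[1,-1,0.5,0,0,0.044,1],[1,-1,0.5,0,0,0.044,1]])

```text
t: 1.15
ee_pos: [0.3211, 0.4514, 0.3057]
ee_rot: [-1.209, 1.211, 1.209]
contact_force: [0.5, 0.1, 0.1]
finger_gap: -0.0003
```

>>> play_rows(rows=[[0.7,-1,0,0,0,0,1],[0.7,-1,0,0,0,0,1],[0.7,-1,0,0,0,0,1],[0.7,-1,0,0,0,0,1],[0.7,-1,0,0,0,0,1],[0.7,-1,0,0,0,0,1],[0.7,-1,0,0,0,0,1],[0.7,-1,0,0,0,0,1],[0.7,-1,0,0,0,0,1],[0.7,-1,0,0,0,0,1]])

```text
t: 2.15
ee_pos: [0.4266, 0.3015, 0.3063]
ee_rot: [-1.208, 1.21, 1.208]
contact_force: [-0.1, 0.0, 0.7]
finger_gap: 0.0002
```

>>> play_rows(rows=[[0,-1,0,0,0,0,1],[0,-1,0,0,0,0,1],[0,-1,0,0,0,0,1],[0,-1,0,0,0,0,1],[0,-1,0,0,0,0,1],[0,-1,0,0,0,0,1],[0,-1,0,0,0,0,1],[0,-1,0,0,0,0,1],[0,-1,0,0,0,0,1],[0,-1,0,0,0,0,1]])

```text
t: 3.15
ee_pos: [0.4269, 0.1513, 0.3062]
ee_rot: [-1.208, 1.21, 1.208]
contact_force: [0.8, 0.4, 0.4]
finger_gap: 0.0001
```

>>> play_rows(rows=[[0,-1,0,0,0,0,1],[0,-1,0,0,0,0,1],[0,-1,0,0,0,0,1],[0,-1,0,0,0,0,1],[0,-1,0,0,0,0,1],[0,-1,0,0,0,0,1],[0,-1,0,0,0,0,1],[0,-1,0,0,0,0,1],[0,-1,0,0,0,0,1],[0,-1,0,0,0,0,1]])

```text
t: 4.15
ee_pos: [0.427, 0.0015, 0.3063]
ee_rot: [-1.208, 1.21, 1.208]
contact_force: [0.5, -0.1, 0.3]
finger_gap: 0.0002
```

>>> play_rows(rows=[[0,-1,-0.6,0,0,0,1],[0,-1,-0.6,0,0,0,1],[0,-1,-0.6,0,0,0,1],[0,-1,-0.6,0,0,0,1],[0,-1,-0.6,0,0,0,1],[0,-1,-0.6,0,0,0,1],[0,-1,-0.6,0,0,0,1],[0,-1,-0.6,0,0,0,1],[0,-1,-0.6,0,0,0,1],[0,-1,-0.6,0,0,0,1]])

```text
t: 5.15
ee_pos: [0.4272, -0.1487, 0.2168]
ee_rot: [-1.209, 1.209, 1.207]
contact_force: [0.2, -0.2, -0.4]
finger_gap: 0.0001
```

>>> play_rows(rows=[[0.02,-0.87,-0.6,0,0,0,1],[0.02,-0.87,-0.6,0,0,0,1],[0.02,-0.87,-0.6,0,0,0,1],[0.02,-0.87,-0.6,0,0,0,1],[0.02,-0.87,-0.6,0,0,0,1],[0.02,-0.87,-0.6,0,0,0,1],[0.02,-0.87,-0.6,0,0,0,1],[0.02,-0.87,-0.6,0,0,0,1],[0.02,-0.87,-0.6,0,0,0,1],[0.02,-0.87,-0.6,0,0,0,1]])

```text
t: 6.15
ee_pos: [0.4303, -0.2793, 0.1268]
ee_rot: [-1.209, 1.21, 1.207]
contact_force: [-0.2, 0.5, -0.1]
finger_gap: -0.0
```

```bash
python3 - <<'E'
from h import *
print(read_state()["ee_pos"],read_state()["joints"].round(2))
c=capture("wrist"); cv2.imwrite("pics/w1.png",c["frame"])
for col in("red","green"):
    for b in blobs(c,col): print(col,*b)
E
```

```text
[ 0.43026956 -0.27927876  0.12684737] [-0.6   0.42  1.95  0.    0.78 -2.17]
red [ 0.4281 -0.2721  0.0699] [ 0.361 -0.283  0.065] [ 0.445 -0.261  0.269] 1487 [259.7 204.5]
green [ 0.4281 -0.2298  0.0585] [ 0.361 -0.278  0.052] [ 0.445 -0.218  0.269] 1284 [321.7 199.1]
```

>>> play_rows(rows=[[0,0,-0.2,0,0,0,1],[0,0,-0.34,0,0,0,1],[0,0,-0.37,0,0,0,1],[0,0,-0.4,0,0,0,1],[0,0,-0.42,0,0,0,1],[0,0,-0.44,0,0,0,1],[0,0,-0.46,0,0,0,1],[0,0,-0.46,0,0,0,1],[0,0,-0.46,0,0,0,1],[0,0,-0.46,0,0,0,1]])

```text
t: 7.2
ee_pos: [0.4303, -0.2798, 0.0578]
ee_rot: [-1.208, 1.21, 1.207]
contact_force: [-0.1, 0.8, 5.7]
finger_gap: 0.0
```

>>> play_rows(rows=[[0,0,0.1,0,0,0,1],[0,0,0.46,0,0,0,1],[0,0,0.46,0,0,0,1],[0,0,0.46,0,0,0,1],[0,0,0.46,0,0,0,1],[0,0,0.46,0,0,0,1],[0,0.3,0.8,0,0,0,1],[0,0.6,1,0,0,0,1],[0,0.8,1,0,0,0,1],[0,0.8,1,0,0,0,1]])

```text
t: 8.2
ee_pos: [0.4297, -0.1558, 0.2079]
ee_rot: [-1.21, 1.208, 1.211]
contact_force: [0.7, -0.8, -0.5]
finger_gap: -0.0005
```

```bash
python3 - <<'E'
from h import *
c=capture("wrist"); cv2.imwrite("pics/w2.png",c["frame"])
c=capture("side")
for col in("red","green","orange","blue"):
    for b in blobs(c,col): 
        if .3<b[0][0]<.6 and -.3<b[0][1]<.45: print(col,*b)
E
```

```text
red [ 0.4257 -0.2758  0.0571] [ 0.414 -0.287  0.054] [ 0.44  -0.264  0.062] 17 [311.5 180.7]
green [ 0.4314 -0.2352  0.0688] [ 0.418 -0.243  0.064] [ 0.441 -0.224  0.074] 12 [309.9 184.9]
orange [0.5216 0.1783 0.1443] [0.511 0.129 0.101] [0.535 0.188 0.148] 46 [263.7 251.2]
orange [0.5042 0.2859 0.1451] [0.493 0.274 0.139] [0.515 0.296 0.149] 58 [261.9 284.3]
orange [0.4961 0.3379 0.1446] [0.485 0.29  0.086] [0.51  0.348 0.149] 74 [260.8 302.7]
orange [0.4878 0.391  0.145 ] [0.477 0.336 0.061] [0.507 0.401 0.148] 83 [259.6 323. ]
blue [0.5288 0.1265 0.145 ] [0.518 0.115 0.134] [0.539 0.134 0.147] 45 [264.8 237.1]
```

View pics/w2.png

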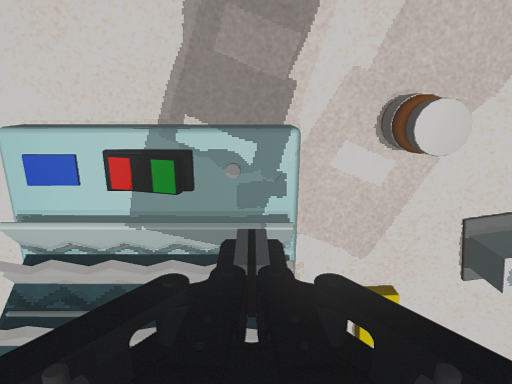

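The wrist view shows the rocker's red end (120,174) down and its green end raised, confirmed by heights of 57 and 69 mm, so the mixer is OFF. Moving to hover over the tube nearest the control.

>>> play_rows(rows=[[0.2,0.9,0.6,0,0,0,0],[0.2,0.9,0.6,0,0,0,0],[0.2,0.9,0.6,0,0,0,0],[0.2,0.9,0.6,0,0,0,0],[0.2,0.9,0.6,0,0,0,0],[0.2,0.9,0.6,0,0,0,0],[0.2,0.9,0.6,0,0,0,0],[0.2,0.9,0.6,0,0,0,0],[0.2,0.9,0.6,0,0,0,0],[0.2,0.9,0.6,0,0,0,0]])

```text
t: 9.3
ee_pos: [0.4598, -0.0252, 0.297]
ee_rot: [-1.207, 1.211, 1.207]
contact_force: [-0.1, 0.1, -0.3]
finger_gap: 0.043
```

>>> play_rows(rows=[[0.4,1,0,0,0,0.025,-0.1],[0.4,1,0,0,0,0.025,-0.1],[0.4,1,0,0,0,0.025,-0.1],[0.4,1,0,0,0,0.025,-0.1],[0.4,1,0,0,0,0.025,-0.1],[0.4,1,0,0,0,0.025,-0.1],[0.4,1,0,0,0,0.025,-0.1],[0.4,1,0,0,0,0.025,-0.1],[0.4,1,0,0,0,0.025,-0.1],[0.4,1,0,0,0,0.025,-0.1]])

```text
t: 10.3
ee_pos: [0.5199, 0.1247, 0.2975]
ee_rot: [-1.322, 1.132, 1.321]
contact_force: [0.3, 0.1, -0.7]
finger_gap: 0.0472
```

>>> play_rows(rows=[[0.07,0.32,-0.3,0.0107,-0.0686,0,-0.1],[0.07,0.32,-0.3,0.0107,-0.0686,0,-0.1],[0.07,0.32,-0.3,0.0107,-0.0686,0,-0.1],[0.07,0.32,-0.3,0.0107,-0.0686,0,-0.1],[0.07,0.32,-0.3,0.0107,-0.0686,0,-0.1],[0.07,0.32,-0.3,0.0107,-0.0686,0,-0.1],[0.07,0.32,-0.3,0.0107,-0.0686,0,-0.1],[0.07,0.32,-0.3,0.0107,-0.0686,0,-0.1],[0.07,0.32,-0.3,0.0107,-0.0686,0,-0.1],[0.07,0.32,-0.3,0.0107,-0.0686,0,-0.1]])

```text
t: 11.3
ee_pos: [0.5307, 0.1733, 0.2523]
ee_rot: [-1.467, 0.783, 0.999]
contact_force: [0.4, 0.3, -0.2]
finger_gap: 0.047
```

```bash
python3 - <<'E'
from h import *
s=read_state();print(s["ee_pos"],s["joints"].round(2),s["finger_gap"]);print(R.from_rotvec(s["ee_rot"]).as_matrix().round(3))
c=capture("wrist"); cv2.imwrite("pics/w3.png",c["frame"])
for n in("wrist","top"):
  if n=="top": c=capture(n)
  for col in("orange","blue"):
    for b in blobs(c,col): 
        if .3<b[0][0]<.6 and .05<b[0][1]<.45: print(n,col,*b)
E
```

```text
[0.53072385 0.17325912 0.25233651] [ 0.34  0.15  2.04 -0.15  0.53 -1.28] 0.04703771930045304
[[ 0.417 -0.896 -0.154]
 [ 0.065 -0.139  0.988]
 [-0.906 -0.422 -0.   ]]
wrist orange [0.5165 0.1764 0.145 ] [0.508 0.165 0.128] [0.533 0.189 0.148] 1013 [256.1 113.4]
wrist orange [0.501  0.2805 0.1449] [0.491 0.271 0.127] [0.517 0.296 0.147] 1064 [405.6 113.7]
wrist orange [0.4927 0.3336 0.1449] [0.484 0.325 0.127] [0.509 0.349 0.147] 1043 [481.1 114.5]
wrist blue [0.5276 0.1236 0.1456] [0.517 0.112 0.142] [0.541 0.136 0.148] 709 [180.2 117.4]
top orange [0.4966 0.3338 0.1453] [0.489 0.326 0.137] [0.504 0.341 0.15 ] 19 [144.2 220.1]
top orange [0.4869 0.3864 0.1484] [0.483 0.378 0.143] [0.494 0.393 0.154] 16 [129.6 222.6]
top blue [0.529  0.1206 0.1466] [0.525 0.114 0.143] [0.536 0.126 0.153] 9 [203.4 209.8]
```

View pics/w3.png

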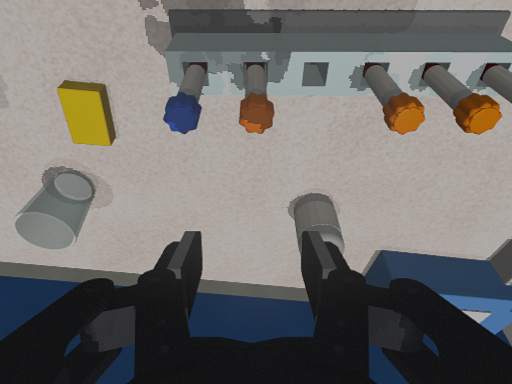

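Wrist view: the target cap is at (256,113) between the fingers at (180..320, 265), with the blue control at (183,112) to its left and an empty pocket to its right. Descending, gripping and lifting.

>>> play_rows(rows=[[-0.015,0.031,-0.1,0,0,0,0.1],[-0.015,0.031,-0.2,0,0,0,0.1],[-0.015,0.031,-0.35,0,0,0,0.1],[-0.015,0.031,-0.5,0,0,0,0.1],[-0.015,0.031,-0.65,0,0,0,0.1],[-0.015,0.031,-0.78,0,0,0,0.1],[-0.015,0.031,-0.86,0,0,0,0.1],[-0.015,0.031,-0.895,0,0,0,0.1],[-0.015,0.031,-0.895,0,0,0,0.1],[-0.015,0.031,-0.895,0,0,0,0.1]])

```text
t: 12.4
ee_pos: [0.5286, 0.1782, 0.1186]
ee_rot: [-1.468, 0.782, 0.999]
contact_force: [0.4, -0.4, 0.5]
finger_gap: 0.0387
```

>>> play_rows(newtons=45, rows=[[0,0,0,0,0,0,0.4],[0,0,0,0,0,0,0.5],[0,0,0,0,0,0,0.6],[0,0,0,0,0,0,0.7],[0,0,0,0,0,0,0.8],[0,0,0,0,0,0,1],[0,0,0,0,0,0,1],[0,0,0,0,0,0,1],[0,0,0,0,0,0,1],[0,0,0,0,0,0,1]])

```text
t: 13.4
ee_pos: [0.529, 0.1783, 0.1188]
ee_rot: [-1.468, 0.781, 0.998]
contact_force: [0.3, -0.7, 6.5]
finger_gap: 0.0251
```

>>> play_rows(rows=[[0,0,0.05,0,0,0,1],[0,0,0.1,0,0,0,1],[0,0,0.2,0,0,0,1],[0,0,0.3,0,0,0,1],[0,0,0.4,0,0,0,1],[0,0,0.55,0,0,0,1],[0,0,0.7,0,0,0,1],[0,0,0.8,0,0,0,1],[0,0,0.8,0,0,0,1],[0,0,0.8,0,0,0,1]])

```text
t: 14.4
ee_pos: [0.5278, 0.1779, 0.2376]
ee_rot: [-1.467, 0.783, 1.0]
contact_force: [0.0, 0.2, -0.1]
finger_gap: 0.0249
```

```bash
python3 - <<'E'
from h import *
s=read_state();print(s["ee_pos"],s["joints"].round(2),s["finger_gap"])
c=capture("wrist"); d=capture("side"); cv2.imwrite("pics/w4.png",np.hstack([cv2.resize(c["frame"],(400,300)),cv2.resize(d["frame"][150:300,170:370],(400,300))]))
E
```

```text
[0.52777172 0.17785142 0.23757625] [ 0.35  0.17  2.06 -0.17  0.49 -1.24] 0.02492874542171374
```

View pics/w4.png

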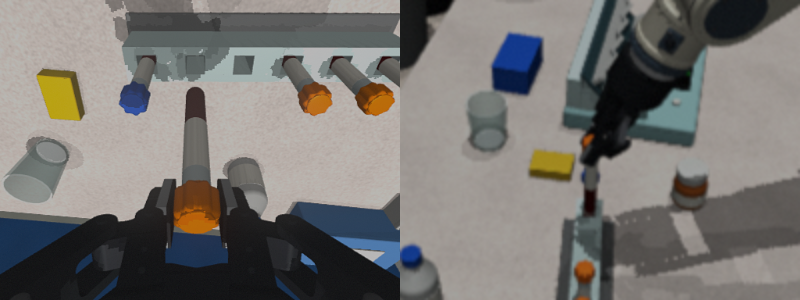

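Held. The wrist view shows the tube hanging straight from the cap between the pads. Now measuring its axis in the tool frame.

```bash
cat >> h.py <<'E'
def held():
    """axis of held tube in tool frame (pitch plane), and bottom/cap in world"""
    s=read_state(); A=R.from_rotvec(s["ee_rot"]).as_matrix(); c=capture("wrist"); P=(cloud(c)-s["ee_pos"])@A
    q=P[(c["z_map"]>0)&(abs(P[...,2])<.02)&(P[...,0]>.006)&(P[...,0]<.125)&(P[...,1]>-.03)&(P[...,1]<.095)]
    # keep points near the expected line
    k=q[abs(q[:,2])<.006]; 
    for _ in range(4):
        d=k.mean(0); u=np.linalg.svd(k-d,full_matrices=False)[2][0]; u*=np.sign(u[0])
        r=(q-d)-np.outer((q-d)@u,u); n=np.linalg.norm(r,axis=1); k=q[(n<.006)]
    n=np.array([-u[1],u[0],0]); n/=np.hypot(*n[:2])   # toward camera (+y)
    ax=d-n*.0085*.93; t=(q-ax)@u; rr=np.linalg.norm((q-ax)-np.outer(t,u),axis=1); end=np.percentile(t[rr<.012],99.5)
    bot=ax+u*end; cap=bot-u*.129; ang=np.degrees(np.arctan2(u[1],u[0]))
    print("N",len(k),"u",u.round(3),"angle in pitch plane",ang.round(1),"bot tool",bot.round(4),"cap tool",cap.round(4))
    W=lambda v:(A@v+s["ee_pos"]).round(4)
    print("world bot",W(bot),"cap",W(cap),"dir",(A@-u).round(3),"gap",round(s["finger_gap"],4),"tcp",s["ee_pos"].round(4),"J",s["joints"].round(2))
    return u,bot,cap,A,s
E
python3 -c "
from h import *
held()"
```

```text
N 1813 u [ 0.908  0.418 -0.   ] angle in pitch plane 24.7 bot tool [0.0931 0.0515 0.0005] cap tool [-0.024  -0.0025  0.0005]
world bot [0.5199 0.177  0.1306] cap [0.5196 0.177  0.2595] dir [-0.002  0.001  1.   ] gap 0.0247 tcp [0.5274 0.1777 0.2367] J [ 0.35  0.17  2.06 -0.17  0.49 -1.24]
```

>>> play_rows(rows=[[0,0,0.15,0,0,0,1],[0,0,0.3,0,0,0,1],[0,0,0.45,0,0,0,1],[0,-0.1,0.47,0,0,0,1],[0,-0.25,0.47,0,0,0,1],[0,-0.4,0.47,0,0,0,1],[0,-0.55,0.47,0,0,0,1],[0,-0.7,0.47,0,0,0,1],[0,-0.8,0.47,0,0,0,1],[0,-0.8,0.47,0,0,0,1]])

```text
t: 15.55
ee_pos: [0.5278, 0.0565, 0.3074]
ee_rot: [-1.466, 0.786, 0.999]
contact_force: [-0.4, 0.1, -0.0]
finger_gap: 0.025
```

>>> play_rows(rows=[[0,-0.1,0,0,0,-0.003,1],[0,-0.25,0,0,0,-0.006,1],[0,-0.4,0,0,0,-0.01,1],[0,-0.55,0,0,0,-0.014,1],[0,-0.7,0,0,0,-0.018,1],[0,-0.85,0,0,0,-0.022,1],[0,-0.95,0,0,0,-0.0246,1],[0,-1,0,0,0,-0.0246,1],[0,-1,0,0,0,-0.0246,1],[0,-1,0,0,0,-0.0246,1]])

```text
t: 16.55
ee_pos: [0.5281, -0.0914, 0.3082]
ee_rot: [-1.384, 0.882, 0.883]
contact_force: [-0.5, -0.3, -0.2]
finger_gap: 0.0248
```

>>> play_rows(rows=[[0.03,-0.1,0,0,0.013,0,1],[0.06,-0.25,0,0,0.026,0,1],[0.1,-0.4,0,0,0.04,0,1],[0.13,-0.55,0,0,0.055,0,1],[0.17,-0.7,0,0,0.07,0,1],[0.2,-0.85,0,0,0.085,0,1],[0.25,-0.95,0,0,0.1,0,1],[0.275,-1,0,0,0.111,0,1],[0.275,-1,0,0,0.111,0,1],[0.275,-1,0,0,0.111,0,1]])

```text
t: 17.55
ee_pos: [0.5696, -0.241, 0.3077]
ee_rot: [-1.075, 1.398, 1.4]
contact_force: [-0.4, 0.1, 0.6]
finger_gap: 0.0248
```

>>> play_rows(rows=[[0,-0.1,0,0,0,0,1],[0,-0.2,0,0,0,0,1],[0,-0.3,-0.1,0,0,0,1],[0,-0.4,-0.2,0,0,0,1],[0,-0.43,-0.35,0,0,0,1],[0,-0.43,-0.5,0,0,0,1],[0,-0.43,-0.6,0,0,0,1],[0,-0.43,-0.67,0,0,0,1],[0,-0.43,-0.67,0,0,0,1],[0,-0.43,-0.67,0,0,0,1]])

```text
t: 18.55
ee_pos: [0.5697, -0.3067, 0.2084]
ee_rot: [-1.075, 1.399, 1.399]
contact_force: [-0.0, 0.3, -0.9]
finger_gap: 0.0246
```

```bash
python3 -c "
from h import *
u,bot,cap,A,s=held(); print(A.round(3))
c=capture('wrist'); d=capture('side'); cv2.imwrite('pics/w5.png',np.hstack([cv2.resize(c['frame'],(400,300)),cv2.resize(d['frame'][100:220,230:390],(400,300))]))"
```

```text
N 1814 u [ 0.909  0.417 -0.005] angle in pitch plane 24.7 bot tool [0.0927 0.0513 0.0002] cap tool [-0.0245 -0.0025  0.0008]
world bot [ 0.4962 -0.3065  0.132 ] cap [ 0.5785 -0.3059  0.2314] dir [0.637 0.005 0.771] gap 0.0246 tcp [ 0.5697 -0.3067  0.2084] J [-0.46  0.59  1.43 -0.12  1.36 -1.99]
[[-0.258 -0.966 -0.   ]
 [-0.    -0.     1.   ]
 [-0.966  0.258 -0.   ]]
```

View pics/w5.png

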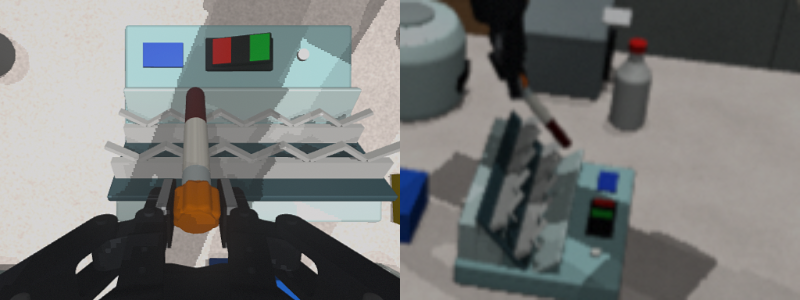

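The wrist picture shows the tube at (195,150) in line with the second V from the left, which is lane 2. Descending gently.

>>> play_rows(rows=[[-0.008,0,-0.05,0,0,0,1],[-0.008,0,-0.1,0,0,0,1],[-0.008,0,-0.17,0,0,0,1],[-0.008,0,-0.24,0,0,0,1],[-0.008,0,-0.3,0,0,0,1],[-0.008,0,-0.34,0,0,0,1],[-0.008,0,-0.37,0,0,0,1],[-0.008,0,-0.39,0,0,0,1],[-0.008,0,-0.4,0,0,0,1],[-0.008,0,-0.4,0,0,0,1]])

```text
t: 19.7
ee_pos: [0.5683, -0.3065, 0.1481]
ee_rot: [-1.074, 1.399, 1.399]
contact_force: [-0.4, 0.4, 0.2]
finger_gap: 0.0246
```

```bash
python3 -c "
from h import *
u,bot,cap,A,s=held(); print(s['contact_force'])
d=capture('side'); cv2.imwrite('pics/w6.png',cv2.resize(d['frame'][100:220,230:390],(640,480)))"
```

```text
N 2024 u [ 0.905  0.425 -0.005] angle in pitch plane 25.1 bot tool [1.044e-01 5.730e-02 1.000e-04] cap tool [-0.0124  0.0026  0.0008]
world bot [ 0.486  -0.3065  0.0621] cap [ 0.5691 -0.3058  0.1608] dir [0.644 0.005 0.765] gap 0.0246 tcp [ 0.5683 -0.3065  0.1481] J [-0.46  0.65  1.47 -0.12  1.26 -1.98]
[-0.3664049   0.3831272   0.20344659]
```

>>> play_rows(rows=[[0,0,-0.01,0,0,0,1],[0,0,-0.015,0,0,0,1],[0,0,-0.015,0,0,0,1],[0,0,-0.015,0,0,0,0.4],[0,0,-0.015,0,0,0,0.3],[0,0,-0.015,0,0,0,0.2],[0,0,-0.015,0,0,0,0.1],[0,0,-0.015,0,0,0,0.06],[0,0,-0.015,0,0,0,0.06],[0,0,-0.015,0,0,0,0.06]])

```text
t: 20.8
ee_pos: [0.5683, -0.3065, 0.1458]
ee_rot: [-1.074, 1.399, 1.399]
contact_force: [0.1, -0.6, -0.7]
finger_gap: 0.04
```

>>> play_rows(rows=[[0,0,0.05,0,0,0,0.06],[0,0,0.15,0,0,0,0.06],[0,0,0.3,0,0,0,0.06],[0,0,0.5,0,0,0,0.06],[0,0,0.7,0,0,0,0.06],[0,0,0.8,0,0,0,0.06],[0,0,0.8,0,0,0,0.06],[0,0,0.8,0,0,0,0.06],[0,0,0.8,0,0,0,0.06],[0,0,0.8,0,0,0,0.06]])

```text
t: 21.8
ee_pos: [0.5676, -0.3061, 0.2641]
ee_rot: [-1.072, 1.4, 1.402]
contact_force: [0.8, -0.4, 0.6]
finger_gap: 0.0403
```

```bash
cat >> h.py <<'E'
def cradle(P): 
    d=P-np.array([.537,-.2525,.118]); a=np.radians(50)
    return np.stack([d[...,0]*np.cos(a)+d[...,2]*np.sin(a),d[...,1],-d[...,0]*np.sin(a)+d[...,2]*np.cos(a)],-1)
def caps(c):
    for col in("orange","blue"):
        for b in blobs(c,col,20):
            if .3<b[0][0]<.65 and -.4<b[0][1]<.5 and b[0][2]>.1: print(col,*b[:4],"cradle",cradle(b[0]).round(3))
E
python3 -c "
from h import *
c=capture('wrist'); caps(c); print('side'); d=capture('side'); caps(d); cv2.imwrite('pics/w7.png',np.hstack([cv2.resize(c['frame'],(400,300)),cv2.resize(d['frame'][100:220,230:390],(400,300))]))"
```

```text
orange [ 0.5703 -0.3062  0.1694] [ 0.557 -0.318  0.158] [ 0.586 -0.294  0.176] 948 cradle [ 0.061 -0.054  0.008]
side
orange [0.5041 0.2854 0.145 ] [0.494 0.275 0.141] [0.515 0.297 0.149] 58 cradle [-0.     0.538  0.043]
orange [0.4962 0.3382 0.1451] [0.485 0.289 0.085] [0.51  0.349 0.149] 72 cradle [-0.005  0.591  0.049]
orange [0.4885 0.3907 0.1448] [0.477 0.334 0.058] [0.508 0.402 0.149] 84 cradle [-0.011  0.643  0.054]
blue [0.5289 0.1272 0.1445] [0.518 0.114 0.135] [0.539 0.136 0.149] 48 cradle [0.015 0.38  0.023]
```

View pics/w7.png

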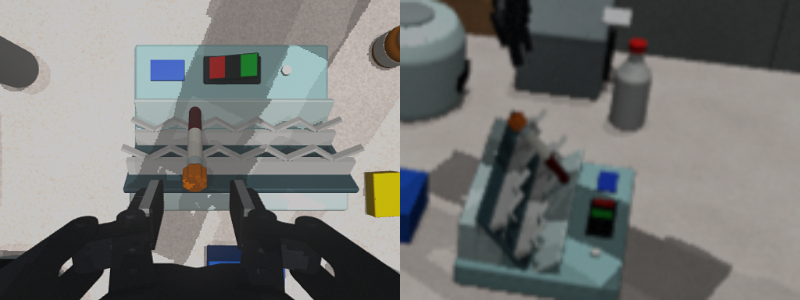

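Tube 1 lies in lane 2: its cap at (195,178) reads cradle x = 61, y = -54, z = +8 mm on the visible surface. Going back for tube 2.

>>> play_rows(rows=[[-0.1,0.98,0.1,0,-0.02,0,0.1],[-0.1,0.98,0.1,0,-0.04,0,0.1],[-0.1,0.98,0.1,0,-0.06,0,0.1],[-0.1,0.98,0.1,0,-0.08,0,0.1],[-0.1,0.98,0.1,0,-0.111,0,0.1],[-0.1,0.98,0.1,0,-0.111,0,0.1],[-0.1,0.98,0.1,0,-0.111,0,0.1],[-0.1,0.98,0.1,0,-0.111,0,0.1],[-0.1,0.98,0.1,0,-0.111,0,0.1],[-0.1,0.98,0.1,0,-0.111,0,0.1]])

```text
t: 22.9
ee_pos: [0.5541, -0.1597, 0.2809]
ee_rot: [-1.385, 0.882, 0.883]
contact_force: [-0.1, -0.0, -0.8]
finger_gap: 0.0384
```

>>> play_rows(rows=[[-0.1,0.98,0,0,0,0.0246,0.1],[-0.1,0.98,0,0,0,0.0246,0.1],[-0.1,0.98,0,0,0,0.0246,0.1],[-0.1,0.98,0,0,0,0.0246,0.1],[-0.1,0.98,0,0,0,0.0246,0.1],[-0.1,0.98,0,0,0,0.0246,0.1],[-0.1,0.98,0,0,0,0.0246,0.1],[-0.1,0.98,0,0,0,0.0246,0.1],[-0.1,0.98,0,0,0,0.0246,0.1],[-0.1,0.98,0,0,0,0.0246,0.1]])

```text
t: 23.9
ee_pos: [0.5383, -0.0131, 0.2808]
ee_rot: [-1.467, 0.783, 0.999]
contact_force: [-0.4, 0.2, 0.1]
finger_gap: 0.038
```

>>> play_rows(rows=[[-0.1,0.98,0,0,0,0,0.1],[-0.1,0.98,0,0,0,0,0.1],[-0.1,0.98,0,0,0,0,0.1],[-0.1,0.98,0,0,0,0,0.1],[-0.1,0.98,0,0,0,0,0.1],[-0.1,0.98,0,0,0,0,0.1],[-0.1,0.98,0,0,0,0,0.1],[-0.1,0.98,0,0,0,0,0.1],[-0.1,0.98,0,0,0,0,0.1],[-0.1,0.98,0,0,0,0,0.1]])

```text
t: 24.9
ee_pos: [0.5234, 0.1338, 0.2808]
ee_rot: [-1.467, 0.783, 0.998]
contact_force: [-0.2, 0.2, 0.3]
finger_gap: 0.0386
```

>>> play_rows(rows=[[-0.08,0.98,-0.2,0,0,0,0.1],[-0.08,0.98,-0.2,0,0,0,0.1],[-0.08,0.98,-0.2,0,0,0,0.1],[-0.08,0.98,-0.2,0,0,0,0.1],[-0.08,0.98,-0.2,0,0,0,0.1],[-0.08,0.98,-0.2,0,0,0,0.1],[-0.08,0.98,-0.2,0,0,0,0.1],[-0.08,0.98,-0.2,0,0,0,0.1],[-0.08,0.98,-0.2,0,0,0,0.1],[-0.08,0.98,-0.2,0,0,0,0.1]])

```text
t: 25.9
ee_pos: [0.5115, 0.2809, 0.251]
ee_rot: [-1.467, 0.783, 0.998]
contact_force: [0.7, 1.1, -0.1]
finger_gap: 0.0384
```

```bash
cat >> h.py <<'E'
def hover():
    """cap centres seen by the wrist: circle of the cap's top face; and TCP shift to grasp, tool now"""
    s=read_state(); A=R.from_rotvec(s["ee_rot"]).as_matrix(); c=capture("wrist"); P=cloud(c)
    print("tcp",s["ee_pos"].round(4),"toolx",A[:,0].round(3),"jaw",A[:,2].round(3),"gap",round(s["finger_gap"],4))
    h=cv2.cvtColor(c["frame"],cv2.COLOR_BGR2HSV)
    for nm,lo,hi in(("orange",(5,140,60),(22,255,255)),("blue",(105,130,40),(130,255,255))):
        m=cv2.inRange(h,lo,hi); m[(P[...,2]<.12)|(P[...,2]>.16)]=0
        n,l,st,ce=cv2.connectedComponentsWithStats(m)
        for i in range(1,n):
            if st[i,4]<300: continue
            q=P[l==i]; t=q[q[:,2]>.141]
            (x,y),r=cv2.minEnclosingCircle((t[:,:2]*1000).astype(np.float32))
            g=np.array([x/1000,y/1000,.135]); d=g+.019*A[:,0]-s["ee_pos"]
            print(nm,"n",len(q),"mean",q.mean(0).round(4),"circle",g.round(4),"r",round(r,1),"shift",(d/.15).round(3))
E
python3 -c "
from h import *
hover()"
```

```text
tcp [0.5115 0.2809 0.251 ] toolx [ 0.418  0.065 -0.906] jaw [-0.153  0.988  0.   ] gap 0.0384
orange n 1051 mean [0.5011 0.283  0.1427] circle [0.504  0.2836 0.135 ] r 12.9 shift [ 0.003  0.026 -0.888]
orange n 1092 mean [0.4933 0.3348 0.1425] circle [0.4961 0.3367 0.135 ] r 12.8 shift [-0.05   0.38  -0.888]
orange n 1206 mean [0.4855 0.3868 0.1418] circle [0.4882 0.3898 0.135 ] r 13.2 shift [-0.102  0.734 -0.888]
blue n 1229 mean [0.5256 0.1266 0.1421] circle [0.5294 0.1243 0.135 ] r 13.1 shift [ 0.172 -1.036 -0.888]
blue n 354 mean [0.7271 0.2997 0.128 ] circle [0.    0.    0.135] r 0.0 shift [-3.357 -1.865 -0.888]
```

>>> play_rows(rows=[[0,0.026,-0.1,0,0,0,0.1],[0,0.026,-0.25,0,0,0,0.1],[0,0.026,-0.4,0,0,0,0.1],[0,0.026,-0.55,0,0,0,0.1],[0,0.026,-0.7,0,0,0,0.1],[0,0.026,-0.8,0,0,0,0.1],[0,0.026,-0.86,0,0,0,0.1],[0,0.026,-0.888,0,0,0,0.1],[0,0.026,-0.888,0,0,0,0.1],[0,0.026,-0.888,0,0,0,0.1]])

```text
t: 26.95
ee_pos: [0.5116, 0.2856, 0.1181]
ee_rot: [-1.467, 0.782, 0.999]
contact_force: [-0.0, -0.2, -0.4]
finger_gap: 0.0382
```

>>> play_rows(newtons=45, rows=[[0,0,0,0,0,0,0.4],[0,0,0,0,0,0,0.5],[0,0,0,0,0,0,0.6],[0,0,0,0,0,0,0.7],[0,0,0,0,0,0,0.8],[0,0,0,0,0,0,1],[0,0,0,0,0,0,1],[0,0,0,0,0,0,1],[0,0,0,0,0,0,1],[0,0,0,0,0,0,1]])

```text
t: 27.95
ee_pos: [0.5118, 0.2858, 0.1183]
ee_rot: [-1.467, 0.781, 0.999]
contact_force: [0.3, -0.5, 6.3]
finger_gap: 0.0262
```

>>> play_rows(rows=[[0,0,0.05,0,0,0,1],[0,0,0.1,0,0,0,1],[0,0,0.2,0,0,0,1],[0,0,0.35,0,0,0,1],[0,0,0.5,0,0,0,1],[0,0,0.65,0,0,0,1],[0,0,0.8,0,0,0,1],[0,0,0.95,0,0,0,1],[0,0,1,0,0,0,1],[0,0,1,0,0,0,1]])

```text
t: 28.95
ee_pos: [0.5115, 0.2856, 0.2684]
ee_rot: [-1.467, 0.781, 0.998]
contact_force: [1.1, -0.3, -0.3]
finger_gap: 0.0262
```

```bash
python3 -c "
from h import *
held()"
```

```text
N 1839 u [ 0.908  0.42  -0.006] angle in pitch plane 24.8 bot tool [ 0.0926  0.0504 -0.    ] cap tool [-0.0244 -0.0038  0.0008]
world bot [0.5052 0.2846 0.1631] cap [0.5045 0.2853 0.2921] dir [-0.005  0.005  1.   ] gap 0.0262 tcp [0.5115 0.2856 0.2684] J [ 0.58  0.18  1.96 -0.3   0.62 -0.93]
```

>>> play_rows(rows=[[0,0,0.15,0,0,0,1],[0,-0.05,0.27,0,0,0,1],[0,-0.15,0.27,0,0,0,1],[0,-0.3,0.27,0,0,0,1],[0,-0.45,0.27,0,0,0,1],[0,-0.6,0.27,0,0,0,1],[0,-0.75,0.27,0,0,0,1],[0,-0.85,0.27,0,0,0,1],[0,-0.9,0.27,0,0,0,1],[0,-0.9,0.27,0,0,0,1]])

```text
t: 30.0
ee_pos: [0.5108, 0.1495, 0.3068]
ee_rot: [-1.466, 0.785, 1.0]
contact_force: [-0.5, -0.7, -1.8]
finger_gap: 0.0264
```

>>> play_rows(rows=[[0.02,-0.1,0,0,0,-0.003,1],[0.04,-0.25,0,0,0,-0.006,1],[0.06,-0.4,0,0,0,-0.01,1],[0.08,-0.55,0,0,0,-0.014,1],[0.1,-0.7,0,0,0,-0.018,1],[0.1,-0.8,0,0,0,-0.022,1],[0.1,-0.87,0,0,0,-0.0246,1],[0.1,-0.9,0,0,0,-0.0246,1],[0.1,-0.9,0,0,0,-0.0246,1],[0.1,-0.9,0,0,0,-0.0246,1]])

```text
t: 31.0
ee_pos: [0.5262, 0.0158, 0.3081]
ee_rot: [-1.385, 0.882, 0.883]
contact_force: [-0.7, -0.2, -0.6]
finger_gap: 0.0264
```

>>> play_rows(rows=[[0.03,-0.1,0,0,0.013,0,1],[0.06,-0.25,0,0,0.026,0,1],[0.1,-0.4,0,0,0.04,0,1],[0.13,-0.55,0,0,0.055,0,1],[0.17,-0.7,0,0,0.07,0,1],[0.2,-0.8,0,0,0.085,0,1],[0.25,-0.87,0,0,0.1,0,1],[0.28,-0.9,0,0,0.111,0,1],[0.28,-0.9,0,0,0.111,0,1],[0.28,-0.9,0,0,0.111,0,1]])

```text
t: 32.0
ee_pos: [0.5683, -0.119, 0.3074]
ee_rot: [-1.075, 1.398, 1.4]
contact_force: [-0.6, -0.2, -0.2]
finger_gap: 0.0259
```

>>> play_rows(rows=[[0,-0.15,0,0,0,0,1],[0,-0.3,0,0,0,0,1],[0,-0.5,0,0,0,0,1],[0,-0.7,-0.1,0,0,0,1],[0,-0.85,-0.25,0,0,0,1],[0,-0.887,-0.4,0,0,0,1],[0,-0.887,-0.55,0,0,0,1],[0,-0.887,-0.67,0,0,0,1],[0,-0.887,-0.67,0,0,0,1],[0,-0.887,-0.67,0,0,0,1]])

```text
t: 33.0
ee_pos: [0.5681, -0.2522, 0.2085]
ee_rot: [-1.075, 1.398, 1.399]
contact_force: [0.1, -0.9, 0.3]
finger_gap: 0.0262
```

```bash
python3 -c "
from h import *
held(); d=capture('side'); caps(d)"
```

```text
N 1831 u [ 0.909  0.417 -0.008] angle in pitch plane 24.7 bot tool [ 0.0932  0.0504 -0.0001] cap tool [-0.024  -0.0034  0.0009]
world bot [ 0.4954 -0.2523  0.1314] cap [ 0.5775 -0.2512  0.2308] dir [0.637 0.009 0.771] gap 0.0262 tcp [ 0.5681 -0.2522  0.2085] J [-0.39  0.56  1.49 -0.1   1.34 -1.93]
orange [0.4961 0.3382 0.1447] [0.485 0.272 0.059] [0.513 0.35  0.148] 71 cradle [-0.006  0.591  0.048]
orange [0.4883 0.3905 0.1448] [0.477 0.334 0.059] [0.508 0.402 0.148] 82 cradle [-0.011  0.643  0.055]
blue [0.5281 0.1285 0.1447] [0.518 0.113 0.133] [0.539 0.138 0.149] 50 cradle [0.015 0.381 0.024]
```

Same held geometry as tube 1. Lowering, releasing and retreating.

>>> play_rows(rows=[[0,0,-0.05,0,0,0,1],[0,0,-0.1,0,0,0,1],[0,0,-0.17,0,0,0,1],[0,0,-0.24,0,0,0,1],[0,0,-0.3,0,0,0,1],[0,0,-0.34,0,0,0,1],[0,0,-0.37,0,0,0,1],[0,0,-0.39,0,0,0,1],[0,0,-0.4,0,0,0,1],[0,0,-0.415,0,0,0,1]])

```text
t: 34.1
ee_pos: [0.5685, -0.2529, 0.1458]
ee_rot: [-1.075, 1.399, 1.398]
contact_force: [0.3, -0.5, 1.7]
finger_gap: 0.0259
```

>>> play_rows(rows=[[0,0,0,0,0,0,1],[0,0,0,0,0,0,1],[0,0,0,0,0,0,0.4],[0,0,0,0,0,0,0.3],[0,0,0,0,0,0,0.2],[0,0,0,0,0,0,0.1],[0,0,0,0,0,0,0.06],[0,0,0,0,0,0,0.06],[0,0,0,0,0,0,0.06],[0,0,0,0,0,0,0.06]])

```text
t: 35.1
ee_pos: [0.5683, -0.2526, 0.1454]
ee_rot: [-1.074, 1.399, 1.399]
contact_force: [-0.3, -1.3, -0.6]
finger_gap: 0.0402
```

>>> play_rows(rows=[[0,0,0.05,0,0,0,0.06],[0,0,0.15,0,0,0,0.06],[0,0,0.3,0,0,0,0.06],[0,0,0.5,0,0,0,0.06],[0,0,0.7,0,0,0,0.06],[0,0,0.8,0,0,0,0.06],[0,0,0.8,0,0,0,0.06],[0,0,0.8,0,0,0,0.06],[0,0,0.8,0,0,0,0.06],[0,0,0.8,0,0,0,0.06]])

```text
t: 36.1
ee_pos: [0.5676, -0.2523, 0.2637]
ee_rot: [-1.072, 1.4, 1.402]
contact_force: [-0.7, -0.2, -0.3]
finger_gap: 0.0402
```

```bash
python3 -c "
from h import *
c=capture('wrist'); caps(c); print('side'); d=capture('side'); caps(d); cv2.imwrite('pics/w8.png',c['frame'])"
```

```text
orange [ 0.5705 -0.2517  0.1692] [ 0.557 -0.265  0.157] [ 0.586 -0.238  0.177] 983 cradle [0.061 0.001 0.007]
orange [ 0.5691 -0.3058  0.17  ] [ 0.558 -0.322  0.123] [ 0.592 -0.294  0.176] 854 cradle [ 0.06  -0.053  0.009]
side
orange [0.4961 0.3389 0.1448] [0.485 0.274 0.062] [0.513 0.348 0.149] 70 cradle [-0.006  0.591  0.049]
orange [0.4882 0.391  0.1447] [0.477 0.338 0.065] [0.507 0.402 0.148] 83 cradle [-0.011  0.644  0.055]
blue [0.529  0.1276 0.1444] [0.518 0.114 0.135] [0.54  0.135 0.149] 47 cradle [0.015 0.38  0.023]
```

Tube 2 is seated in lane 3 (cradle 61, 1, 7). Next is tube 3.

>>> play_rows(rows=[[-0.11,0.98,0.1,0,-0.02,0,0.1],[-0.11,0.98,0.1,0,-0.04,0,0.1],[-0.11,0.98,0.1,0,-0.06,0,0.1],[-0.11,0.98,0.1,0,-0.08,0,0.1],[-0.11,0.98,0.1,0,-0.111,0,0.1],[-0.11,0.98,0.1,0,-0.111,0,0.1],[-0.11,0.98,0.1,0,-0.111,0,0.1],[-0.11,0.98,0.1,0,-0.111,0,0.1],[-0.11,0.98,0.1,0,-0.111,0,0.1],[-0.11,0.98,0.1,0,-0.111,0,0.1]])

```text
t: 37.2
ee_pos: [0.5526, -0.1059, 0.2805]
ee_rot: [-1.385, 0.882, 0.882]
contact_force: [-0.3, -0.1, -0.2]
finger_gap: 0.0383
```

>>> play_rows(rows=[[-0.11,0.98,0,0,0,0.0246,0.1],[-0.11,0.98,0,0,0,0.0246,0.1],[-0.11,0.98,0,0,0,0.0246,0.1],[-0.11,0.98,0,0,0,0.0246,0.1],[-0.11,0.98,0,0,0,0.0246,0.1],[-0.11,0.98,0,0,0,0.0246,0.1],[-0.11,0.98,0,0,0,0.0246,0.1],[-0.11,0.98,0,0,0,0.0246,0.1],[-0.11,0.98,0,0,0,0.0246,0.1],[-0.11,0.98,0,0,0,0.0246,0.1]])

```text
t: 38.2
ee_pos: [0.5354, 0.0407, 0.2804]
ee_rot: [-1.467, 0.783, 0.998]
contact_force: [-0.6, -0.4, 0.3]
finger_gap: 0.039
```

>>> play_rows(rows=[[-0.1,0.98,0,0,0,0,0.1],[-0.1,0.98,0,0,0,0,0.1],[-0.1,0.98,0,0,0,0,0.1],[-0.1,0.98,0,0,0,0,0.1],[-0.1,0.98,0,0,0,0,0.1],[-0.1,0.98,0,0,0,0,0.1],[-0.1,0.98,0,0,0,0,0.1],[-0.1,0.98,0,0,0,0,0.1],[-0.1,0.98,0,0,0,0,0.1],[-0.1,0.98,0,0,0,0,0.1]])

```text
t: 39.2
ee_pos: [0.5205, 0.1877, 0.2805]
ee_rot: [-1.467, 0.783, 0.998]
contact_force: [0.1, 0.0, -0.2]
finger_gap: 0.0381
```

>>> play_rows(rows=[[-0.1,0.98,-0.2,0,0,0,0.1],[-0.1,0.98,-0.2,0,0,0,0.1],[-0.1,0.98,-0.2,0,0,0,0.1],[-0.1,0.98,-0.2,0,0,0,0.1],[-0.1,0.98,-0.2,0,0,0,0.1],[-0.1,0.98,-0.2,0,0,0,0.1],[-0.1,0.98,-0.2,0,0,0,0.1],[-0.1,0.98,-0.2,0,0,0,0.1],[-0.1,0.98,-0.2,0,0,0,0.1],[-0.1,0.98,-0.2,0,0,0,0.1]])

```text
t: 40.2
ee_pos: [0.5055, 0.3348, 0.2506]
ee_rot: [-1.467, 0.783, 0.999]
contact_force: [0.3, 0.7, 0.4]
finger_gap: 0.0383
```

```bash
python3 -c "
from h import *
hover()"
```

```text
tcp [0.5055 0.3348 0.2506] toolx [ 0.418  0.065 -0.906] jaw [-0.153  0.988  0.   ] gap 0.0383
orange n 1325 mean [0.4532 0.3192 0.1434] circle [0.4551 0.3194 0.135 ] r 13.0 shift [-0.283 -0.095 -0.886]
orange n 1384 mean [0.4455 0.3708 0.143 ] circle [0.447 0.372 0.135] r 12.7 shift [-0.337  0.256 -0.886]
```

The holder has been knocked about 4.5 cm. Looking to check it.

```bash
python3 -c "
from h import *
d=capture('side'); caps(d); c=capture('wrist'); hover(); cv2.imwrite('pics/w9.png',np.hstack([cv2.resize(c['frame'],(400,300)),cv2.resize(d['frame'][150:350,140:407],(400,300))]))
P=cloud(d); k=P[(abs(P[...,2]-.061)<.004)&(P[...,0]>.38)&(P[...,0]<.56)&(P[...,1]>.05)&(P[...,1]<.45)]
print(len(k),np.polyfit(k[:,1],k[:,0],1), k.min(0),k.max(0))"
```

```text
orange [ 0.5704 -0.3008  0.1682] [ 0.558 -0.385  0.123] [ 0.592 -0.292  0.174] 31 cradle [ 0.06  -0.048  0.007]
orange [ 0.5696 -0.2475  0.1664] [ 0.559 -0.348  0.112] [ 0.585 -0.236  0.175] 37 cradle [0.058 0.005 0.006]
orange [0.4591 0.3157 0.1447] [0.451 0.31  0.142] [0.465 0.324 0.148] 21 cradle [-0.03   0.568  0.077]
orange [0.4467 0.374  0.1441] [0.436 0.31  0.06 ] [0.458 0.384 0.148] 74 cradle [-0.038  0.626  0.086]
tcp [0.5054 0.3352 0.2504] toolx [ 0.418  0.065 -0.906] jaw [-0.154  0.988  0.   ] gap 0.0383
orange n 1320 mean [0.4532 0.3192 0.1434] circle [0.4548 0.3194 0.135 ] r 12.8 shift [-0.284 -0.097 -0.884]
orange n 1378 mean [0.4454 0.3707 0.143 ] circle [0.4468 0.3721 0.135 ] r 12.7 shift [-0.338  0.255 -0.884]
612 [-0.14575286  0.51592007] [0.43449879 0.14062702 0.05702633] [0.50878445 0.40511863 0.06490309]
```

View pics/w9.png

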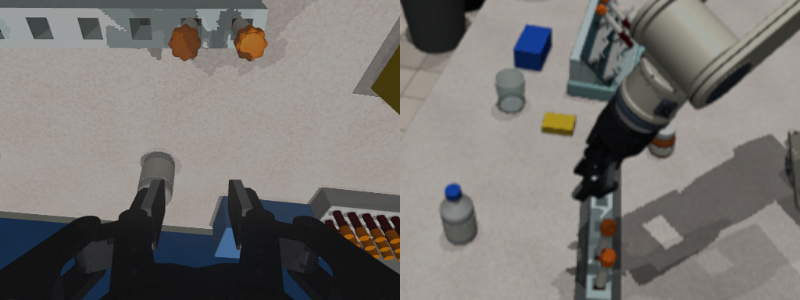

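The holder is upright, just shifted; the two remaining orange caps are at (185,42) and (250,42) in the wrist view. Re-centring over the first.

>>> play_rows(rows=[[-0.28,-0.095,-0.1,0,0,0,0.1],[-0.28,-0.095,-0.1,0,0,0,0.1],[-0.28,-0.095,-0.1,0,0,0,0.1],[-0.28,-0.095,-0.1,0,0,0,0.1],[-0.28,-0.095,-0.1,0,0,0,0.1],[-0.28,-0.095,-0.1,0,0,0,0.1],[-0.28,-0.095,-0.1,0,0,0,0.1],[-0.28,-0.095,-0.1,0,0,0,0.1],[-0.28,-0.095,-0.1,0,0,0,0.1],[-0.28,-0.095,-0.1,0,0,0,0.1]])

```text
t: 41.4
ee_pos: [0.4633, 0.3211, 0.2354]
ee_rot: [-1.467, 0.783, 0.999]
contact_force: [0.2, -0.2, -0.3]
finger_gap: 0.0383
```

```bash
python3 -c "
from h import *
hover();print(read_state()['joints'].round(2))"
```

```text
tcp [0.4633 0.3211 0.2354] toolx [ 0.417  0.065 -0.906] jaw [-0.154  0.988 -0.   ] gap 0.0383
orange n 1132 mean [0.4519 0.3188 0.1422] circle [0.4549 0.3194 0.135 ] r 12.6 shift [-0.003 -0.003 -0.784]
orange n 1154 mean [0.4443 0.3705 0.1419] circle [0.4468 0.3721 0.135 ] r 12.6 shift [-0.057  0.348 -0.784]
[ 0.7   0.2   2.02 -0.41  0.58 -0.71]
```

>>> play_rows(rows=[[0,0,-0.1,0,0,0,0.1],[0,0,-0.25,0,0,0,0.1],[0,0,-0.4,0,0,0,0.1],[0,0,-0.55,0,0,0,0.1],[0,0,-0.65,0,0,0,0.1],[0,0,-0.73,0,0,0,0.1],[0,0,-0.77,0,0,0,0.1],[0,0,-0.784,0,0,0,0.1],[0,0,-0.784,0,0,0,0.1],[0,0,-0.784,0,0,0,0.1]])

```text
t: 42.45
ee_pos: [0.4636, 0.3214, 0.1184]
ee_rot: [-1.467, 0.781, 0.999]
contact_force: [0.4, 0.3, 0.7]
finger_gap: 0.0385
```

>>> play_rows(newtons=45, rows=[[0,0,0,0,0,0,0.4],[0,0,0,0,0,0,0.5],[0,0,0,0,0,0,0.6],[0,0,0,0,0,0,0.7],[0,0,0,0,0,0,0.8],[0,0,0,0,0,0,1],[0,0,0,0,0,0,1],[0,0,0,0,0,0,1],[0,0,0,0,0,0,1],[0,0,0,0,0,0,1]])

```text
t: 43.45
ee_pos: [0.4638, 0.3215, 0.1185]
ee_rot: [-1.467, 0.781, 0.999]
contact_force: [-0.4, -0.3, 6.2]
finger_gap: 0.026
```

>>> play_rows(rows=[[0,0,0.05,0,0,0,1],[0,0,0.1,0,0,0,1],[0,0,0.2,0,0,0,1],[0,0,0.35,0,0,0,1],[0,0,0.5,0,0,0,1],[0,0,0.65,0,0,0,1],[0,0,0.8,0,0,0,1],[0,0,0.95,0,0,0,1],[0,0,1,0,0,0,1],[0,0,1,0,0,0,1]])

```text
t: 44.45
ee_pos: [0.4635, 0.3213, 0.2686]
ee_rot: [-1.467, 0.781, 0.998]
contact_force: [0.4, 0.1, -0.1]
finger_gap: 0.026
```

```bash
python3 -c "
from h import *
held()"
```

```text
N 1576 u [0.948 0.319 0.01 ] angle in pitch plane 18.6 bot tool [0.0974 0.0391 0.0019] cap tool [-0.0248 -0.0021  0.0005]
world bot [0.4691 0.3242 0.1638] cap [0.4549 0.3205 0.2919] dir [-0.11  -0.029  0.994] gap 0.026 tcp [0.4635 0.3213 0.2686] J [ 0.7   0.15  1.99 -0.37  0.65 -0.77]
```

This tube leaned about 6° in its pocket, so I'll pitch it 46.3° rather than 40° on the way to lane 4.

>>> play_rows(rows=[[0,0,0.15,0,0,0,1],[0,-0.05,0.27,0,0,0,1],[0,-0.15,0.27,0,0,0,1],[0,-0.3,0.27,0,0,0,1],[0,-0.45,0.27,0,0,0,1],[0,-0.6,0.27,0,0,0,1],[0,-0.75,0.27,0,0,0,1],[0,-0.85,0.27,0,0,0,1],[0,-0.868,0.27,0,0,0,1],[0,-0.868,0.27,0,0,0,1]])

```text
t: 45.5
ee_pos: [0.463, 0.1904, 0.3071]
ee_rot: [-1.467, 0.785, 1.0]
contact_force: [-0.3, 0.3, 0.7]
finger_gap: 0.0258
```

>>> play_rows(rows=[[0.03,-0.1,0,0,0,-0.003,1],[0.07,-0.25,0,0,0,-0.006,1],[0.12,-0.4,0,0,0,-0.01,1],[0.17,-0.55,0,0,0,-0.014,1],[0.22,-0.7,0,0,0,-0.018,1],[0.27,-0.8,0,0,0,-0.022,1],[0.3,-0.85,0,0,0,-0.0246,1],[0.3,-0.868,0,0,0,-0.0246,1],[0.3,-0.868,0,0,0,-0.0246,1],[0.3,-0.868,0,0,0,-0.0246,1]])

```text
t: 46.5
ee_pos: [0.508, 0.0614, 0.308]
ee_rot: [-1.385, 0.882, 0.883]
contact_force: [0.4, 0.3, -0.7]
finger_gap: 0.0263
```

>>> play_rows(rows=[[0.03,-0.1,0,0,0.015,0,1],[0.06,-0.25,0,0,0.03,0,1],[0.1,-0.4,0,0,0.048,0,1],[0.15,-0.55,0,0,0.066,0,1],[0.2,-0.7,0,0,0.084,0,1],[0.27,-0.8,0,0,0.102,0,1],[0.34,-0.85,0,0,0.118,0,1],[0.387,-0.868,0,0,0.1287,0,1],[0.387,-0.868,0,0,0.1287,0,1],[0.387,-0.868,0,0,0.1287,0,1]])

```text
t: 47.5
ee_pos: [0.5662, -0.0688, 0.3075]
ee_rot: [-1.01, 1.477, 1.479]
contact_force: [0.6, 1.0, -0.1]
finger_gap: 0.0265
```

>>> play_rows(rows=[[0,-0.15,0,0,0,0,1],[0,-0.3,0,0,0,0,1],[0,-0.5,0,0,0,0,1],[0,-0.7,-0.1,0,0,0,1],[0,-0.85,-0.25,0,0,0,1],[0,-0.868,-0.4,0,0,0,1],[0,-0.868,-0.55,0,0,0,1],[0,-0.868,-0.664,0,0,0,1],[0,-0.868,-0.664,0,0,0,1],[0,-0.868,-0.664,0,0,0,1]])

```text
t: 48.5
ee_pos: [0.5663, -0.1993, 0.2095]
ee_rot: [-1.011, 1.477, 1.478]
contact_force: [-0.1, -0.1, 0.1]
finger_gap: 0.0257
```

```bash
python3 -c "
from h import *
held(); d=capture('side'); caps(d); d=capture('top'); caps(d)"
```

```text
N 1571 u [0.949 0.314 0.008] angle in pitch plane 18.3 bot tool [0.0979 0.0387 0.0016] cap tool [-0.0246 -0.0018  0.0005]
world bot [ 0.4947 -0.1978  0.1324] cap [ 0.577  -0.1987  0.2317] dir [ 0.638 -0.007  0.77 ] gap 0.0257 tcp [ 0.5663 -0.1993  0.2095] J [-0.3   0.58  1.47 -0.11  1.45 -1.84]
orange [0.4469 0.374  0.1445] [0.436 0.31  0.049] [0.464 0.385 0.148] 82 cradle [-0.038  0.626  0.086]
blue [0.4877 0.1097 0.1431] [0.476 0.095 0.129] [0.499 0.119 0.15 ] 53 cradle [-0.012  0.362  0.054]
orange [ 0.572  -0.3065  0.1725] [ 0.565 -0.314  0.165] [ 0.58  -0.299  0.179] 21 cradle [ 0.064 -0.054  0.008]
orange [0.447  0.3676 0.1475] [0.44  0.361 0.135] [0.455 0.375 0.151] 20 cradle [-0.035  0.62   0.088]
```

>>> play_rows(rows=[[0,0,-0.05,0,0,0,1],[0,0,-0.1,0,0,0,1],[0,0,-0.17,0,0,0,1],[0,0,-0.24,0,0,0,1],[0,0,-0.3,0,0,0,1],[0,0,-0.34,0,0,0,1],[0,0,-0.37,0,0,0,1],[0,0,-0.39,0,0,0,1],[0,0,-0.405,0,0,0,1],[0,0,-0.415,0,0,0,1]])

```text
t: 49.65
ee_pos: [0.5665, -0.1997, 0.1465]
ee_rot: [-1.01, 1.478, 1.478]
contact_force: [-0.2, -1.0, -1.1]
finger_gap: 0.026
```

>>> play_rows(rows=[[0,0,0,0,0,0,1],[0,0,0,0,0,0,1],[0,0,0,0,0,0,0.4],[0,0,0,0,0,0,0.3],[0,0,0,0,0,0,0.2],[0,0,0,0,0,0,0.1],[0,0,0,0,0,0,0.06],[0,0,0,0,0,0,0.06],[0,0,0,0,0,0,0.06],[0,0,0,0,0,0,0.06]])

```text
t: 50.65
ee_pos: [0.5663, -0.1997, 0.1464]
ee_rot: [-1.009, 1.478, 1.478]
contact_force: [-0.6, 0.2, -0.1]
finger_gap: 0.04
```

>>> play_rows(rows=[[0,0,0.05,0,0,0,0.06],[0,0,0.15,0,0,0,0.06],[0,0,0.3,0,0,0,0.06],[0,0,0.5,0,0,0,0.06],[0,0,0.7,0,0,0,0.06],[0,0,0.8,0,0,0,0.06],[0,0,0.8,0,0,0,0.06],[0,0,0.8,0,0,0,0.06],[0,0,0.8,0,0,0,0.06],[0,0,0.8,0,0,0,0.06]])

```text
t: 51.65
ee_pos: [0.5656, -0.1995, 0.2649]
ee_rot: [-1.007, 1.479, 1.481]
contact_force: [1.0, 0.0, -0.0]
finger_gap: 0.0401
```

```bash
python3 -c "
from h import *
c=capture('wrist'); caps(c); print('side'); d=capture('side'); caps(d); cv2.imwrite('pics/w10.png',c['frame'])"
```

```text
orange [ 0.5649 -0.2546  0.1692] [ 0.557 -0.265  0.161] [ 0.579 -0.243  0.176] 356 cradle [ 0.057 -0.002  0.012]
orange [ 0.5716 -0.3028  0.1689] [ 0.558 -0.344  0.115] [ 0.59  -0.293  0.176] 1060 cradle [ 0.061 -0.05   0.006]
orange [ 0.5714 -0.1981  0.1694] [ 0.557 -0.211  0.157] [ 0.586 -0.186  0.177] 973 cradle [0.061 0.054 0.007]
side
orange [ 0.57   -0.3004  0.1673] [ 0.558 -0.388  0.121] [ 0.592 -0.294  0.174] 30 cradle [ 0.059 -0.048  0.006]
orange [0.4468 0.3736 0.1441] [0.436 0.311 0.047] [0.464 0.384 0.147] 82 cradle [-0.038  0.626  0.086]
blue [0.4886 0.1101 0.1434] [0.476 0.094 0.127] [0.499 0.121 0.147] 51 cradle [-0.012  0.363  0.053]
```

View pics/w10.png

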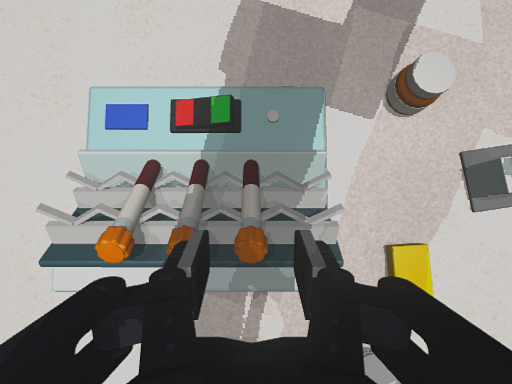

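Three tubes lie in lanes 2–4 (caps at (115,245), (188,240) and (250,243)), with the rocker still OFF. Fetching the last one.

>>> play_rows(rows=[[-0.1,0.955,0.1,0,-0.02,0,0.1],[-0.1,0.955,0.1,0,-0.04,0,0.1],[-0.1,0.955,0.1,0,-0.06,0,0.1],[-0.1,0.955,0.1,0,-0.08,0,0.1],[-0.1,0.955,0.1,0,-0.1,0,0.1],[-0.1,0.955,0.1,0,-0.1287,0,0.1],[-0.1,0.955,0.1,0,-0.1287,0,0.1],[-0.1,0.955,0.1,0,-0.1287,0,0.1],[-0.1,0.955,0.1,0,-0.1287,0,0.1],[-0.1,0.955,0.1,0,-0.1287,0,0.1]])

```text
t: 52.75
ee_pos: [0.5523, -0.0566, 0.2818]
ee_rot: [-1.385, 0.882, 0.882]
contact_force: [-0.7, 0.4, 0.3]
finger_gap: 0.0385
```

>>> play_rows(rows=[[-0.2,0.955,0,0,0,0.0246,0.1],[-0.2,0.955,0,0,0,0.0246,0.1],[-0.2,0.955,0,0,0,0.0246,0.1],[-0.2,0.955,0,0,0,0.0246,0.1],[-0.2,0.955,0,0,0,0.0246,0.1],[-0.2,0.955,0,0,0,0.0246,0.1],[-0.2,0.955,0,0,0,0.0246,0.1],[-0.2,0.955,0,0,0,0.0246,0.1],[-0.2,0.955,0,0,0,0.0246,0.1],[-0.2,0.955,0,0,0,0.0246,0.1]])

```text
t: 53.75
ee_pos: [0.5215, 0.0862, 0.2814]
ee_rot: [-1.467, 0.783, 0.998]
contact_force: [-0.1, 0.4, 0.3]
finger_gap: 0.0382
```

>>> play_rows(rows=[[-0.2,0.955,0,0,0,0,0.1],[-0.2,0.955,0,0,0,0,0.1],[-0.2,0.955,0,0,0,0,0.1],[-0.2,0.955,0,0,0,0,0.1],[-0.2,0.955,0,0,0,0,0.1],[-0.2,0.955,0,0,0,0,0.1],[-0.2,0.955,0,0,0,0,0.1],[-0.2,0.955,0,0,0,0,0.1],[-0.2,0.955,0,0,0,0,0.1],[-0.2,0.955,0,0,0,0,0.1]])

```text
t: 54.75
ee_pos: [0.4915, 0.2294, 0.2814]
ee_rot: [-1.467, 0.783, 0.999]
contact_force: [0.1, -0.2, -0.1]
finger_gap: 0.0383
```

>>> play_rows(rows=[[-0.237,0.955,-0.2,0,0,0,0.1],[-0.237,0.955,-0.2,0,0,0,0.1],[-0.237,0.955,-0.2,0,0,0,0.1],[-0.237,0.955,-0.2,0,0,0,0.1],[-0.237,0.955,-0.2,0,0,0,0.1],[-0.237,0.955,-0.2,0,0,0,0.1],[-0.237,0.955,-0.2,0,0,0,0.1],[-0.237,0.955,-0.2,0,0,0,0.1],[-0.237,0.955,-0.2,0,0,0,0.1],[-0.237,0.955,-0.2,0,0,0,0.1]])

```text
t: 55.75
ee_pos: [0.4561, 0.3728, 0.2517]
ee_rot: [-1.467, 0.783, 0.998]
contact_force: [0.5, -1.0, 0.2]
finger_gap: 0.0387
```

```bash
python3 -c "
from h import *
hover();print(read_state()['joints'].round(2))"
```

```text
tcp [0.4561 0.3728 0.2517] toolx [ 0.418  0.065 -0.906] jaw [-0.153  0.988  0.   ] gap 0.0387
orange n 1000 mean [0.4441 0.372  0.1424] circle [0.4467 0.3725 0.135 ] r 12.7 shift [-0.01   0.006 -0.893]
[ 0.79  0.23  1.94 -0.42  0.66 -0.63]
```

>>> play_rows(rows=[[-0.01,0.006,-0.1,0,0,0,0.1],[-0.01,0.006,-0.25,0,0,0,0.1],[-0.01,0.006,-0.4,0,0,0,0.1],[-0.01,0.006,-0.55,0,0,0,0.1],[-0.01,0.006,-0.7,0,0,0,0.1],[-0.01,0.006,-0.8,0,0,0,0.1],[-0.01,0.006,-0.86,0,0,0,0.1],[-0.01,0.006,-0.893,0,0,0,0.1],[-0.01,0.006,-0.893,0,0,0,0.1],[-0.01,0.006,-0.893,0,0,0,0.1]])

```text
t: 56.8
ee_pos: [0.4545, 0.3744, 0.1179]
ee_rot: [-1.467, 0.782, 0.999]
contact_force: [0.7, 0.5, -0.1]
finger_gap: 0.0381
```

>>> play_rows(newtons=45, rows=[[0,0,0,0,0,0,0.4],[0,0,0,0,0,0,0.5],[0,0,0,0,0,0,0.6],[0,0,0,0,0,0,0.7],[0,0,0,0,0,0,0.8],[0,0,0,0,0,0,1],[0,0,0,0,0,0,1],[0,0,0,0,0,0,1],[0,0,0,0,0,0,1],[0,0,0,0,0,0,1]])

```text
t: 57.8
ee_pos: [0.4547, 0.3747, 0.1182]
ee_rot: [-1.467, 0.781, 0.999]
contact_force: [-0.5, 0.4, 5.7]
finger_gap: 0.0258
```

>>> play_rows(rows=[[0,0,0.05,0,0,0,1],[0,0,0.1,0,0,0,1],[0,0,0.2,0,0,0,1],[0,0,0.35,0,0,0,1],[0,0,0.5,0,0,0,1],[0,0,0.65,0,0,0,1],[0,0,0.8,0,0,0,1],[0,0,0.95,0,0,0,1],[0,0,1,0,0,0,1],[0,0,1,0,0,0,1]])

```text
t: 58.8
ee_pos: [0.4545, 0.3745, 0.2688]
ee_rot: [-1.466, 0.78, 0.999]
contact_force: [0.2, 1.0, -0.7]
finger_gap: 0.0262
```

```bash
python3 -c "
from h import *
held()"
```

```text
N 1584 u [0.948 0.318 0.01 ] angle in pitch plane 18.6 bot tool [0.0986 0.0383 0.0019] cap tool [-0.0237 -0.0028  0.0007]
world bot [0.4612 0.3777 0.1633] cap [0.447  0.374  0.2914] dir [-0.111 -0.029  0.993] gap 0.0262 tcp [0.4545 0.3745 0.2688] J [ 0.8   0.2   1.93 -0.41  0.69 -0.65]
```

The same 6° lean, so the same pitch. Carrying it to lane 5.

>>> play_rows(rows=[[0,0,0.15,0,0,0,1],[0,-0.05,0.27,0,0,0,1],[0,-0.15,0.27,0,0,0,1],[0,-0.3,0.27,0,0,0,1],[0,-0.45,0.27,0,0,0,1],[0,-0.6,0.27,0,0,0,1],[0,-0.75,0.27,0,0,0,1],[0,-0.85,0.27,0,0,0,1],[0,-0.867,0.27,0,0,0,1],[0,-0.867,0.27,0,0,0,1]])

```text
t: 59.85
ee_pos: [0.4538, 0.2432, 0.3066]
ee_rot: [-1.467, 0.785, 0.999]
contact_force: [0.6, -0.2, 0.4]
finger_gap: 0.0259
```

>>> play_rows(rows=[[0.03,-0.1,0,0,0,-0.003,1],[0.07,-0.25,0,0,0,-0.006,1],[0.12,-0.4,0,0,0,-0.01,1],[0.17,-0.55,0,0,0,-0.014,1],[0.22,-0.7,0,0,0,-0.018,1],[0.27,-0.8,0,0,0,-0.022,1],[0.3,-0.85,0,0,0,-0.0246,1],[0.3,-0.867,0,0,0,-0.0246,1],[0.3,-0.867,0,0,0,-0.0246,1],[0.3,-0.867,0,0,0,-0.0246,1]])

```text
t: 60.85
ee_pos: [0.499, 0.1147, 0.3077]
ee_rot: [-1.385, 0.882, 0.883]
contact_force: [-0.1, -0.3, -0.4]
finger_gap: 0.026
```

>>> play_rows(rows=[[0.04,-0.1,0,0,0.015,0,1],[0.08,-0.25,0,0,0.03,0,1],[0.12,-0.4,0,0,0.048,0,1],[0.18,-0.55,0,0,0.066,0,1],[0.25,-0.7,0,0,0.084,0,1],[0.32,-0.8,0,0,0.102,0,1],[0.4,-0.85,0,0,0.118,0,1],[0.447,-0.867,0,0,0.1287,0,1],[0.447,-0.867,0,0,0.1287,0,1],[0.447,-0.867,0,0,0.1287,0,1]])

```text
t: 61.85
ee_pos: [0.5662, -0.0153, 0.3072]
ee_rot: [-1.01, 1.478, 1.479]
contact_force: [-0.4, 0.1, -1.3]
finger_gap: 0.0261
```

>>> play_rows(rows=[[0,-0.15,0,0,0,0,1],[0,-0.3,0,0,0,0,1],[0,-0.5,0,0,0,0,1],[0,-0.7,-0.1,0,0,0,1],[0,-0.85,-0.25,0,0,0,1],[0,-0.867,-0.4,0,0,0,1],[0,-0.867,-0.55,0,0,0,1],[0,-0.867,-0.664,0,0,0,1],[0,-0.867,-0.664,0,0,0,1],[0,-0.867,-0.664,0,0,0,1]])

```text
t: 62.85
ee_pos: [0.5663, -0.1455, 0.2091]
ee_rot: [-1.011, 1.477, 1.478]
contact_force: [0.7, -0.3, 0.2]
finger_gap: 0.0258
```

```bash
python3 -c "
from h import *
held()"
```

```text
N 1583 u [0.949 0.315 0.008] angle in pitch plane 18.4 bot tool [0.0978 0.0378 0.0016] cap tool [-0.0246 -0.0029  0.0006]
world bot [ 0.4956 -0.1439  0.1317] cap [ 0.578  -0.1449  0.231 ] dir [ 0.638 -0.008  0.77 ] gap 0.0258 tcp [ 0.5663 -0.1455  0.2091] J [-0.23  0.56  1.5  -0.08  1.44 -1.77]
```

>>> play_rows(rows=[[0,0,-0.05,0,0,0,1],[0,0,-0.1,0,0,0,1],[0,0,-0.17,0,0,0,1],[0,0,-0.24,0,0,0,1],[0,0,-0.3,0,0,0,1],[0,0,-0.34,0,0,0,1],[0,0,-0.37,0,0,0,1],[0,0,-0.39,0,0,0,1],[0,0,-0.405,0,0,0,1],[0,0,-0.415,0,0,0,1]])

```text
t: 63.9
ee_pos: [0.5664, -0.1461, 0.1462]
ee_rot: [-1.01, 1.478, 1.478]
contact_force: [0.1, -0.4, 2.2]
finger_gap: 0.0262
```

>>> play_rows(rows=[[0,0,0,0,0,0,1],[0,0,0,0,0,0,1],[0,0,0,0,0,0,0.4],[0,0,0,0,0,0,0.3],[0,0,0,0,0,0,0.2],[0,0,0,0,0,0,0.1],[0,0,0,0,0,0,0.06],[0,0,0,0,0,0,0.06],[0,0,0,0,0,0,0.06],[0,0,0,0,0,0,0.06]])

```text
t: 64.9
ee_pos: [0.5663, -0.146, 0.1461]
ee_rot: [-1.009, 1.478, 1.478]
contact_force: [-0.5, 0.3, -0.4]
finger_gap: 0.0401
```

>>> play_rows(rows=[[0,0,0.05,0,0,0,0.06],[0,0,0.15,0,0,0,0.06],[0,0,0.3,0,0,0,0.06],[0,0,0.5,0,0,0,0.06],[0,0,0.7,0,0,0,0.06],[0,0,0.8,0,0,0,0.06],[0,0,0.8,0,0,0,0.06],[0,0,0.8,0,0,0,0.06],[0,0,0.8,0,0,0,0.06],[0,0,0.8,0,0,0,0.06]])

```text
t: 65.9
ee_pos: [0.5656, -0.1458, 0.2646]
ee_rot: [-1.008, 1.479, 1.48]
contact_force: [-0.3, -0.1, 0.3]
finger_gap: 0.0402
```

```bash
python3 -c "
from h import *
c=capture('wrist'); caps(c); print('side'); d=capture('side'); caps(d); cv2.imwrite('pics/w11.png',np.hstack([cv2.resize(c['frame'],(400,300)),cv2.resize(d['frame'][130:340,150:430],(400,300))])); print(read_state()['ee_pos'])"
```

```text
orange [ 0.5717 -0.3016  0.1688] [ 0.558 -0.359  0.111] [ 0.589 -0.293  0.176] 1093 cradle [ 0.061 -0.049  0.006]
orange [ 0.5709 -0.2487  0.1692] [ 0.558 -0.289  0.115] [ 0.589 -0.238  0.176] 1046 cradle [0.061 0.004 0.007]
orange [ 0.565  -0.2017  0.169 ] [ 0.557 -0.211  0.157] [ 0.579 -0.19   0.177] 369 cradle [0.057 0.051 0.011]
orange [ 0.5714 -0.1444  0.1692] [ 0.557 -0.157  0.157] [ 0.586 -0.132  0.177] 974 cradle [0.061 0.108 0.007]
blue [0.4882 0.0944 0.1275] [0.48  0.093 0.124] [0.494 0.098 0.131] 36 cradle [-0.024  0.347  0.043]
side
orange [ 0.5695 -0.3013  0.1662] [ 0.558 -0.383  0.122] [ 0.592 -0.295  0.175] 30 cradle [ 0.058 -0.049  0.006]
orange [ 0.5694 -0.2443  0.1671] [ 0.559 -0.349  0.111] [ 0.585 -0.238  0.176] 37 cradle [0.058 0.008 0.007]
blue [0.488  0.1109 0.1433] [0.476 0.096 0.13 ] [0.499 0.119 0.149] 50 cradle [-0.012  0.363  0.054]
[ 0.56590997 -0.14589558  0.26503223]
```

View pics/w11.png

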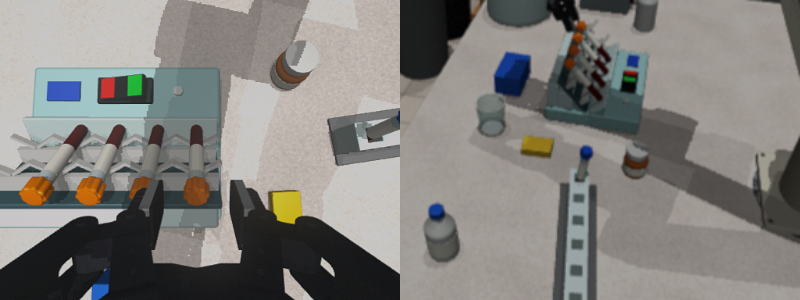

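All four lie in lanes 2–5 and the control stands in the holder. Now pressing the green end to switch on.

>>> play_rows(rows=[[-0.2,-0.1,0.1,0,-0.02,0,1],[-0.4,-0.2,0.1,0,-0.04,0,1],[-0.6,-0.35,0.1,0,-0.0594,0,1],[-0.8,-0.45,0.1,0,-0.0594,0,1],[-0.91,-0.532,0.1,0,-0.0594,0,1],[-0.91,-0.532,0.1,0,-0.0594,0,1],[-0.91,-0.532,0.1,0,-0.0594,0,1],[-0.91,-0.532,0.1,0,-0.0594,0,1],[-0.91,-0.532,0.1,0,-0.0594,0,1],[-0.91,-0.532,0.1,0,-0.0594,0,1]])

```text
t: 67.0
ee_pos: [0.4305, -0.2253, 0.2809]
ee_rot: [-1.21, 1.208, 1.21]
contact_force: [-0.0, 1.1, -0.0]
finger_gap: -0.0003
```

>>> play_rows(rows=[[0,0,-0.3,0,0,0,1],[0,0,-0.6,0,0,0,1],[0,0,-1,0,0,0,1],[0,0,-1,0,0,0,1],[0,0,-1,0,0,0,1],[0,0,-1,0,0,0,1],[0,0,-1,0,0,0,1],[0,0,-1,0,0,0,1],[0,0,-1,0,0,0,1],[0,0,-1,0,0,0,1]])

```text
t: 68.0
ee_pos: [0.4302, -0.226, 0.1319]
ee_rot: [-1.211, 1.208, 1.207]
contact_force: [-0.4, 0.2, 0.4]
finger_gap: 0.0004
```

```bash
python3 -c "
from h import *
s=read_state();print(s['ee_pos'],s['finger_gap'],R.from_rotvec(s['ee_rot']).as_matrix()[:,0].round(3)); c=capture('wrist')
for k in('red','green'):
  for b in blobs(c,k,100): print(k,*b)"
```

```text
[ 0.43018665 -0.22599309  0.13188434] 0.00036862771009015145 [ 0.002 -0.001 -1.   ]
red [ 0.4284 -0.2748  0.0585] [ 0.36  -0.288  0.048] [ 0.445 -0.224  0.274] 1235 [178.7 197.1]
green [ 0.4281 -0.2325  0.0699] [ 0.36  -0.244  0.064] [ 0.444 -0.222  0.274] 1418 [239.2 202.1]
```

>>> play_rows(rows=[[0,0,-0.2,0,0,0,1],[0,0,-0.36,0,0,0,1],[0,0,-0.4,0,0,0,1],[0,0,-0.43,0,0,0,1],[0,0,-0.45,0,0,0,1],[0,0,-0.47,0,0,0,1],[0,0,-0.494,0,0,0,1],[0,0,-0.494,0,0,0,1],[0,0,-0.494,0,0,0,1],[0,0,-0.494,0,0,0,1]])

```text
t: 69.05
ee_pos: [0.4304, -0.2262, 0.0574]
ee_rot: [-1.211, 1.208, 1.208]
contact_force: [1.0, -1.3, 2.9]
finger_gap: -0.0
```

>>> play_rows(rows=[[0,0,0.1,0,0,0,1],[0,0,0.4,0,0,0,1],[0,0,0.7,0,0,0,1],[0,0,1,0,0,0,1],[0,0,1,0,0,0,1],[0,0,1,0,0,0,1],[0,0,1,0,0,0,1],[0,0,1,0,0,0,1],[0,0,1,0,0,0,1],[0,0,1,0,0,0,1]])

```text
t: 70.05
ee_pos: [0.4294, -0.2256, 0.2061]
ee_rot: [-1.208, 1.209, 1.21]
contact_force: [-0.4, 0.1, -0.8]
finger_gap: 0.0002
```

>>> play_rows(rows=[[-0.1,0.2,0.6,0,0,0,1],[-0.1,0.4,0.6,0,0,0,1],[-0.1,0.6,0.6,0,0,0,1],[-0.1,0.8,0.6,0,0,0,1],[-0.1,0.8,0.6,0,0,0,1],[-0.1,0.8,0.6,0,0,0,1],[-0.1,0.8,0.6,0,0,0,1],[-0.1,0.8,0.6,0,0,0,1],[-0.1,0.8,0.6,0,0,0,1],[-0.1,0.8,0.6,0,0,0,1]])

```text
t: 71.05
ee_pos: [0.4148, -0.1063, 0.2968]
ee_rot: [-1.209, 1.209, 1.208]
contact_force: [-0.1, 0.2, 0.9]
finger_gap: 0.0002
```

```bash
python3 -c "
from h import *
c=capture('wrist');caps(c)
for k in('red','green'):
  for b in blobs(c,k,100): print(k,*b)
print('side'); d=capture('side'); caps(d); cv2.imwrite('pics/w12.png',np.hstack([cv2.resize(c['frame'],(400,300)),cv2.resize(d['frame'][80:290,180:460],(400,300))]))"
```

```text
orange [ 0.5629 -0.3048  0.1658] [ 0.557 -0.318  0.157] [ 0.573 -0.293  0.175] 351 cradle [ 0.053 -0.052  0.011]
orange [ 0.5652 -0.2036  0.1686] [ 0.558 -0.21   0.16 ] [ 0.576 -0.198  0.174] 118 cradle [0.057 0.049 0.011]
blue [0.4851 0.1014 0.1434] [0.474 0.093 0.124] [0.5   0.117 0.148] 633 cradle [-0.014  0.354  0.056]
red [ 0.4287 -0.2719  0.0699] [ 0.414 -0.284  0.065] [ 0.444 -0.261  0.074] 533 [107.3 170.6]
red [ 0.5026 -0.3051  0.0914] [ 0.487 -0.31   0.072] [ 0.517 -0.3    0.111] 251 [ 78.5 236.8]
red [ 0.5043 -0.2519  0.0934] [ 0.488 -0.257  0.073] [ 0.517 -0.247  0.11 ] 239 [123.8 238.7]
red [ 0.5099 -0.1977  0.0994] [ 0.497 -0.203  0.085] [ 0.517 -0.193  0.11 ] 151 [169.9 245.1]
red [ 0.5089 -0.1445  0.0988] [ 0.497 -0.149  0.085] [ 0.517 -0.14   0.108] 127 [216.3 244.2]
green [ 0.4287 -0.2295  0.0585] [ 0.414 -0.241  0.054] [ 0.444 -0.219  0.062] 477 [146.8 168.4]
side
orange [ 0.5691 -0.3001  0.1675] [ 0.558 -0.381  0.124] [ 0.591 -0.291  0.176] 29 cradle [ 0.059 -0.048  0.007]
orange [ 0.5692 -0.2458  0.1683] [ 0.559 -0.34   0.12 ] [ 0.59  -0.237  0.175] 36 cradle [0.059 0.007 0.008]
orange [ 0.57   -0.1941  0.1662] [ 0.557 -0.27   0.121] [ 0.593 -0.186  0.174] 39 cradle [0.058 0.058 0.006]
orange [ 0.5698 -0.1389  0.1671] [ 0.558 -0.216  0.121] [ 0.593 -0.132  0.174] 43 cradle [0.059 0.114 0.006]
blue [0.4874 0.1093 0.1436] [0.476 0.095 0.133] [0.497 0.119 0.148] 47 cradle [-0.012  0.362  0.054]
```

View pics/w12.png

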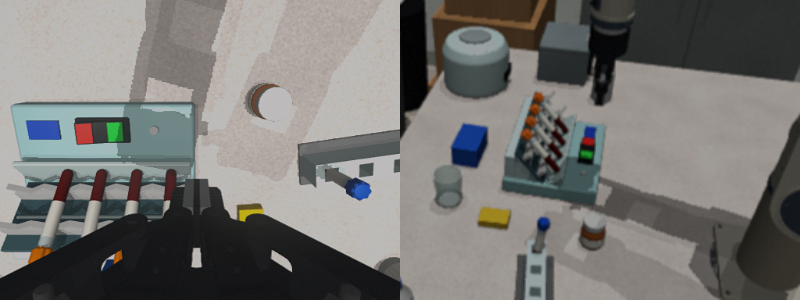

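The rocker is ON (green end at 58 mm, red at 70 mm), the four tubes are seated in their lanes, the control stands in the holder, and the arm is clear. Handing in.

```bash
python3 -c "
from h import *
print(close_job())"
```

```text
the job is handed in; nothing more can be done
None
```

The job is done and handed in at about 71 s of the 210 s allowed. I switched the mixer off, laid the four orange-capped tubes in lanes 2 to 5 with caps at the upper end, then switched it back on.

- **Holder knock:** the holder was pushed about 4.5 cm aside before the third pick. I measured it again and carried on.
- **Leaning tubes:** the third and fourth tubes leaned about 6° in their pockets, so I tilted the gripper further to lay them flat.
- **Last checks:** the rocker reads ON, with the green end at 58 mm and the red end at 70 mm. The side camera puts all four caps at cradle x ≈ 58–59 mm, z ≈ 6–8 mm, close to their lane centres. Its y readings were 5–7 mm high on every cap, because it sees their left faces; the close-up wrist views after each placing matched the lanes within 1 mm.
- **Control tube:** the blue-capped tube is still in the holder.
- **Bystanders:** the nearby items (beaker, timer, tip box, jar) looked untouched in the last picture. I did not measure them, and the other bottles I last saw in earlier views.
- **One disagreement:** the wrist view put each held tube's rounded bottom about 6 mm shorter than the known length. I used the known length, and the tubes seated as expected.

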